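# Release the left-hand hook clamp of a bevel-grinding jig and tray the ground bar

## Task

Free the ground steel bar from the sloping jig: its hook clamp has a left-hand thread, so unscrew the knob clockwise until the engraved line on the hook points at the engraved line on the index block, then lift the bar out and set it down flat in the aluminium tray (the same face up, not dropped). When it lies free there, screw the empty clamp back anticlockwise until it stops; leave the other things lying about where they are.

Things in the scene. Friction and masses are not known exactly. Their poses are not given: they have to be found in the camera images.
- rest: The jig's sloping steel plate, 130 x 140 x 12 mm, fixed to the table on a low stand. Origin on its upper face, 62 mm above the table. z: normal of the face, leaning 28 deg from vertical to the jig's front (about towards the robot); x: up the slope; y: level, to the left seen from the front. The bar lies on it at x = 0, y = -28 mm (+-3). The clamp's axis is parallel to z through x = 0, y = 36 mm.
- clamp (a joint): Turn of the hook clamp: 0 = screwed home, hard stop, hook arm along the plate's -y over the end of the bar; grows as the knob turns clockwise, seen looking onto the face; 2.0 rad = the engraved lines meet; hard stop at 2.9. Left-hand thread: clockwise lifts knob and hook along the plate's z, 1.9 mm per rad. Friction about 0.06 N m; it stays where it is left.
- knob_mid (a point): Near the middle of the clamp's round black ribbed knob, 34 mm in diameter, 36 mm tall, on the clamp's axis, 60 mm above the face when home (the knob then spans 40 to 76 mm above it). z: the axis; -y: direction of the hook arm and of the white-filled engraved lines on the knob's top and on the arm.
- hook_tip (a point): Top of the free end of the hook arm, 52 mm from the clamp's axis, at the end of its engraved line. The arm is 14 mm wide and spans 22.6 to 30.6 mm above the face when home.
- index_mark (a point): Inner end of the engraved line on top of the fixed index block (11 x 12 mm, 31 mm high), 56 mm from the clamp's axis; with the clamp at 2.0 rad the hook tip points at it.
- bar_mid (a point): Centre (half-way up) of the plain part of the steel bar: 26 mm wide (x), 55 mm long (y), 22 mm high (z), about 0.27 kg, with a V-ground end that reaches 11 mm farther at -y. In the jig its axes are those of the plate.
- tray: Shallow aluminium tray fixed to the table, 170 x 170 mm outside, 20 mm high, walls 4 mm, floor top 4 mm above the table. Origin: centre of its underside. A flat steel offcut lies along its +x side (x = 47 to 77 mm); the rest is free.
- flat_offcut: Bystander: flat steel offcut 22 x 90 x 10 mm lying in the tray. Origin under its centre.
- big_nut: Bystander: steel hexagon nut, 32 mm across, 14 mm high, lying between jig and tray. Origin under its centre.
- spanner_grip (a point): Bystander: spanner 160 mm long lying on the table; the point is on its handle.
- flap_disc: Bystander: flap grinding disc, 114 mm in diameter, 10 mm high, lying flat. Origin under its centre.
- oil_can: Bystander: grey can, 52 mm in diameter, 120 mm high. Origin under its centre.
- spray_jar: Bystander: jar, 68 mm in diameter, 100 mm high. Origin under its centre.
- ledge (a point): Point on the plate's face midway between the two ledge blocks that the bar's lower long side leans on; axes as the plate's. The blocks are 12 mm high, 12 mm long, 9 mm thick, centred 21 mm either side of this point along y; the 30 mm between them is open for a finger.
- bar: The same steel bar; origin under the centre of its plain part, axes as for bar_mid.
Things that resemble listed ones, but are neither listed nor needed, are in the scene too. Leave any blue look-alike of the bar alone. Leave any turquoise look-alike of the part that bears rest alone.

How it is judged (in metres and radians):
On the way, in this order (a step that is already met when the one before it is completed fails the run):
1. the clamp is unscrewed clockwise to the engraved mark (within 0.2 rad) while the bar still lies in the jig (value of joint clamp between 1.8 and 2.2 rad and velocity of joint clamp between -0.1 and 0.1 rad/s and z of bar_mid in the frame of rest below 0.02 m), for 0.3 s.
2. the bar is lifted out of the jig in the fingers, with the clamp open (z of bar_mid in the frame of rest above 0.045 m and contact force between the fingers and bar above 1 N and value of joint clamp between 1.75 and 2.25 rad), for 0.1 s.
3. the bar is set down in the tray, still held in the fingers until less than 10 mm above the tray's floor (x of bar_mid in the frame of tray between -0.078 and 0.078 m and y of bar_mid in the frame of tray between -0.078 and 0.078 m and height (world z) of bar_mid below 0.0265 m and contact force between the fingers and bar above 0.5 N).
4. the bar lies released, flat in the tray, before the clamp is screwed back (x of bar_mid in the frame of tray between -0.078 and 0.078 m and y of bar_mid in the frame of tray between -0.078 and 0.078 m and angle between bar_mid's own z axis and vertical below 0.15 rad and contact force between the fingers and bar below 0.1 N and value of joint clamp above 1.5 rad and linear speed of bar below 0.03 m/s), for 0.2 s.
At the end, for the whole second after the job is handed in: The bar lies at rest in the tray, flat on its floor with the same face up (within 0.15 rad; not on the rim or on the offcut) and released, and the clamp is screwed home (within 0.15 rad of its stop) (x of bar_mid in the frame of tray between -0.078 and 0.078 m and y of bar_mid in the frame of tray between -0.078 and 0.078 m and angle between bar_mid's own z axis and vertical below 0.15 rad and height (world z) of bar_mid below 0.0215 m and linear speed of bar below 0.02 m/s and contact force between the fingers and bar below 0.1 N and value of joint clamp below 0.15 rad); the robot touches nothing.
It fails at once if a bystander is moved more than 30 mm (distance of any of flat_offcut, big_nut, spanner_grip, flap_disc, oil_can, spray_jar from where it was at the start of the episode above 0.03 m).
It also fails if it takes over 67 s, if anything falls off the work surface, if the arm or the gripper's body presses on something with over 40 N, if the wrist force passes 120 N, or if a joint passes its speed limit or range.

## Robot

A 6-joint arm with a two-finger parallel gripper is mounted at the origin on the work surface. World frame = base frame: x ahead of the robot, y to its left, z up, the work surface at z = 0. Lengths are in mm, angles in rad, forces in N, time in s.
With the tool pointing down it reaches from about 275 to 750 mm from the base axis. Payload 10.2 kg.
Tool frame: the origin (TCP) lies at the very end of the fingers, on their centre line; the grasp point (between the pads) lies 19 mm behind it; x points along the fingers, z is the direction in which the jaws open and shut, and the axes are right-handed (so a half turn about x gives the same grasp; the last joint's range is limited). The gripper opens to 88 mm and grips with 3 to 60 N. Pads are 18 mm wide; open, the fingers measure 123 mm over their backs; the gripper's body (75 mm by 187 mm) begins 45 mm behind the grasp point.
Start: joints at [0.951, 0.313, 1.498, -0, 1.331, -0.223], TCP at [202.909, 484.21, 238.72] pointing down, gripper open.
Joint ranges: [-2.94, 2.94], [-0.97, 2.17], [0.19, 2.56], [-1.23, 4.37], [0.02, 3.11], [-2.88, 2.88]. Speed limits (rad/s): [2.39, 2.39, 3.01, 3.14, 3.14, 3.14].

## Interface

Orientations are given as [roll, pitch, yaw] about the fixed x, y, z axes, in that order (R = Rz(yaw) Ry(pitch) Rx(roll)).
In Python, from workcell import bot, imaging gives the robot as it stands. The module is installed in compiled form; this text tells all that it offers.
- The arm moves only by the tool step_arm, never from a script. Its argument "plan" is a list of rows, each an object of numbers: "x", "y", "z": the shift along the tool's x, y, z in m; "roll": the turn about the tool's x in degrees. In form: [{"x": .., "y": .., "z": .., "roll": ..}, ...]. A call has 1 to 8 rows; each row is the pose to reach, as a shift and turn from the pose commanded when the call began, along the tool's axes at that moment; what a row does not reach only later rows make up. A row lasts 1/8 s, in which the tool goes at most 62.5 mm and 10.7 degrees, less where a joint would pass 70% of its speed; a pose out of reach is approached as far as the arm can. A call with a gripper value outside its range is refused whole. "grip" is the opening, from 0 (shut) to 1 (fully open), set as the call begins (left out, the last holds). The fingers move at their own pace and stop on an object; "force" is the grip in N (left out, the last holds). Time passes only in rows, so rows that repeat a pose let the fingers close. It gives the time, the measured TCP pose, the force and the opening at its end, in the units of the state.
- bot.state(): the state, without advancing time (a new reading comes with each control period).
- imaging.camera(name): name is "side" or "top"; returns a dict with "pixels" (400x640x3 uint8, red, green, blue), "depth" (400x640 float32, mm along the optical axis (not along the pixel's ray), 0 where there is no reading), "fx", "fy", "cx", "cy" (pixels), "T" (4x4, takes a point from camera to world coordinates). Camera axes: x right, y down, z forward; pixel columns grow to the right and rows downward; lengths in mm; the calibration is good to about 2 mm. A picture is of the moment at which its call begins.
- bot.finish_job(): hands the job in, once; it reports no verdict.
The state is a dict: "time_s": time; "joint_positions": joint angles; "joint_vel": joint speeds; "joint_efforts": joint torques, N m; "tool_pos": TCP position; "tcp_rot": TCP orientation; "contact_force": force on the tool from outside, world axes, zero at the start; "moment": the same for the moment, N m; "opening": finger opening in mm.
Only numpy, scipy, OpenCV 4.12 (cv2) and the standard library are available. Lean on these libraries where they do the work, as an engineer would, in place of code of your own. Each camera call takes 0.05 s, during which the arm holds its last target.

## Working session

There is one attempt and no reset: what is moved stays moved. The work goes in short steps, Python scripts to look and compute and a tool call to move; the robot and the scene stay as the last step left them, time stands still between calls to the robot, and variables do not carry over. Pictures are saved under pics/ and viewed, and the job is handed in when it is done.

Besides the shell and the picture viewer there is one more tool, called after ">>>" as name(argument=value, ...), one argument or row to a line, values as JSON. step_arm: Moves the arm, as the interface text tells. Its arguments: {"type":"object","properties":{"plan":{"type":"array"},"grip":{"type":"number"},"force":{"type":"number"}},"required":["plan"]}

```bash
mkdir -p pics; ls; python3 - <<'E'
from workcell import bot, imaging
import cv2, numpy as np
print(bot.state())
for n in ("side","top"):
    c=imaging.camera(n)
    np.savez(f"{n}0.npz",**c)
    cv2.imwrite(f"pics/{n}0.png",c["pixels"][:,:,::-1])
    print(n,c["fx"],c["fy"],c["cx"],c["cy"],np.round(c["T"],3).tolist())
E
```

```text
pics
{'time_s': 0.0, 'joint_positions': array([ 9.50608390e-01,  3.13456874e-01,  1.49842839e+00,  6.46620466e-06,
        1.33096921e+00, -2.23404091e-01]), 'joint_vel': array([-1.14131150e-03,  1.25359579e-03, -3.57601616e-04, -4.56851314e-05,
       -9.57810532e-05, -2.98060840e-04]), 'joint_efforts': array([-8.58854328e-04, -4.02220559e+01, -2.52259862e+01,  6.93625328e-02,
        3.54245561e-02, -8.38588267e-05]), 'tool_pos': array([202.75925119, 484.00990281, 238.16081448]), 'tcp_rot': array([ 2.91321232,  1.56953449, -2.19596205]), 'contact_force': array([ 0.33353338,  0.24710447, -0.23850883]), 'moment': array([-0.01808853,  0.06221898,  0.07940643]), 'opening': 88.32086323131107}
side 490.5206557423973 490.5206557423973 316.6338717557997 194.30031190237756 [[0.712, -0.497, 0.496, -168.747], [-0.702, -0.518, 0.489, -669.784], [0.014, -0.696, -0.718, 1064.857], [0.0, 0.0, 0.0, 1.0]]
top 462.28650109866174 462.28650109866174 314.5384140475729 201.29327700840497 [[-0.047, -0.976, 0.212, 247.14], [-0.999, 0.047, -0.004, 4.242], [-0.006, -0.212, -0.977, 1235.225], [0.0, 0.0, 0.0, 1.0]]
```

View pics/side0.png

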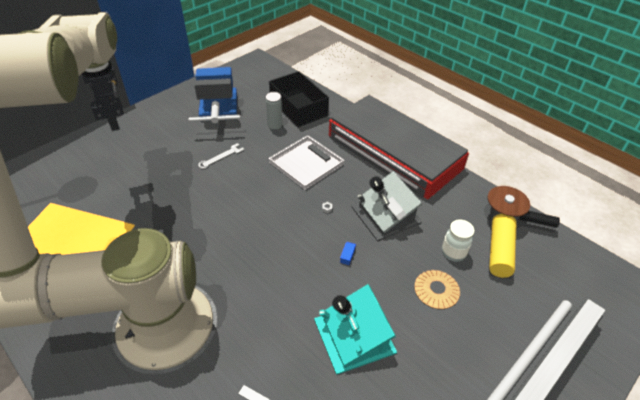

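View pics/top0.png

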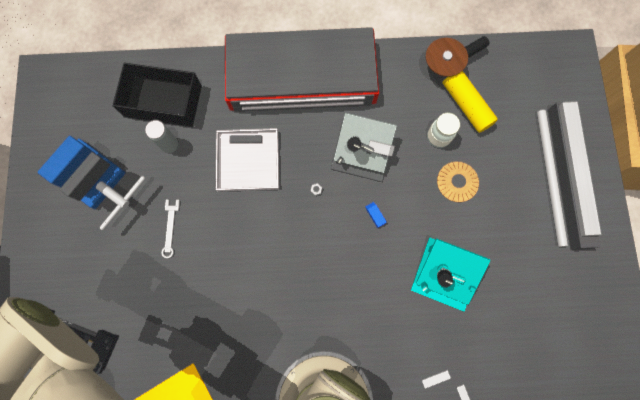

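The side view shows the steel jig at about (390,205), the tray at (306,162) and the nut at (327,207). In the top view they are at (365,147), (247,160) and (316,189). The turquoise and blue look-alikes are separate objects. I'll zoom in on the jig and tray.

```bash
python3 - <<'E'
import cv2, numpy as np
s=np.load("side0.npz");t=np.load("top0.npz")
a=s["pixels"][165:245,345:435,::-1]; cv2.imwrite("pics/s_jig.png",cv2.resize(a,None,fx=7,fy=7,interpolation=cv2.INTER_CUBIC))
a=t["pixels"][105:185,325:405,::-1]; cv2.imwrite("pics/t_jig.png",cv2.resize(a,None,fx=7,fy=7,interpolation=cv2.INTER_CUBIC))
a=t["pixels"][120:200,205:325,::-1]; cv2.imwrite("pics/t_tray.png",cv2.resize(a,None,fx=6,fy=6,interpolation=cv2.INTER_CUBIC))
E
```

```text
(no output)
```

View pics/s_jig.png

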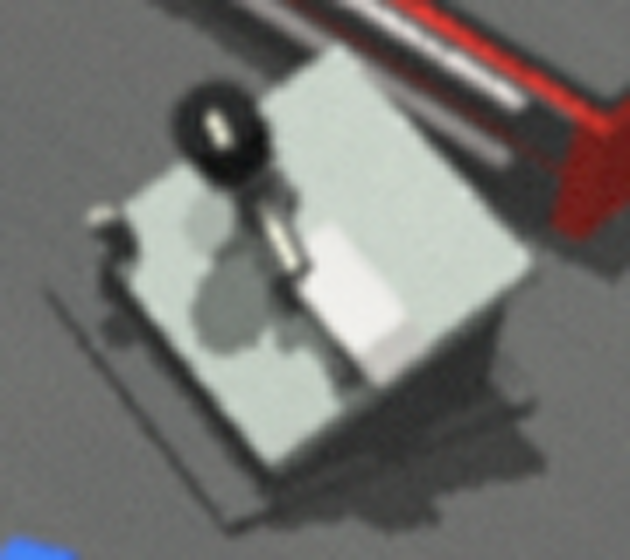

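View pics/t_jig.png

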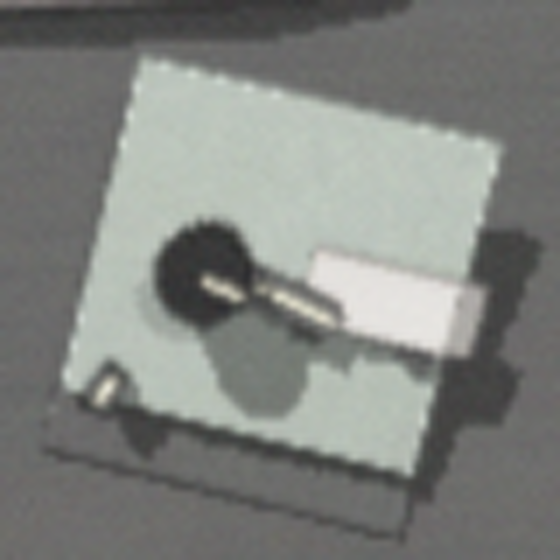

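View pics/t_tray.png

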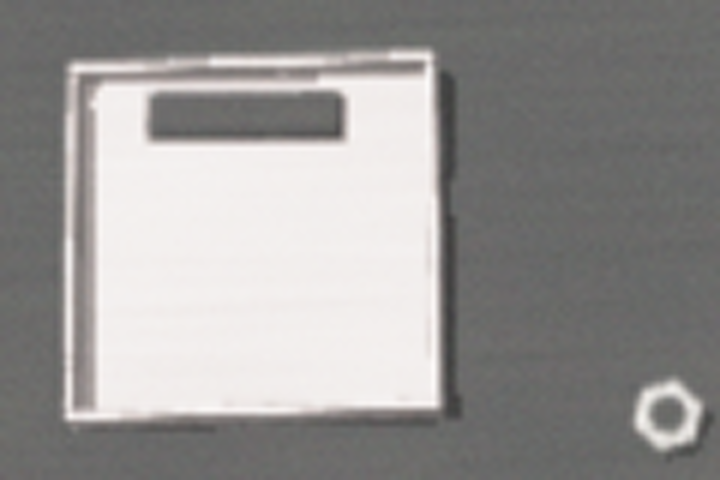

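The jig crops show the knob, the hook lying over the bar, and the index block at the plate's lower left. The tray has its offcut along the far wall. Next I'll measure the plate by colour mask and depth.

```bash
cat > h.py <<'E'
import numpy as np, cv2
from scipy.spatial.transform import Rotation as R
def load(n): return dict(np.load(n))
def cloud(c):
    d=c["depth"]; v,u=np.mgrid[:d.shape[0],:d.shape[1]]
    P=np.stack([(u-c["cx"])/c["fx"]*d,(v-c["cy"])/c["fy"]*d,d],-1)
    return P@c["T"][:3,:3].T+c["T"][:3,3]
def ray(c,u,v):
    d=np.array([(u-c["cx"])/c["fx"],(v-c["cy"])/c["fy"],1.])@c["T"][:3,:3].T
    return c["T"][:3,3].copy(),d
def onplane(c,u,v,p0,n):
    o,d=ray(c,u,v); return o+d*((p0-o)@n)/(d@n)
def proj(c,p):
    q=(np.asarray(p)-c["T"][:3,3])@c["T"][:3,:3]
    return np.array([q[...,0]/q[...,2]*c["fx"]+c["cx"],q[...,1]/q[...,2]*c["fy"]+c["cy"]]).T
E
python3 - <<'E'
from h import *
for n,roi in (("side",(165,245,345,435)),("top",(105,185,325,405))):
    c=load(n+"0.npz");W=cloud(c);hsv=cv2.cvtColor(c["pixels"],cv2.COLOR_RGB2HSV)
    m=np.zeros(W.shape[:2],bool);a=roi;m[a[0]:a[1],a[2]:a[3]]=True
    h=hsv.astype(int)
    print(n, hsv[150 if n=="top" else 190, 380 if n=="top" else 405], hsv[115,350])
    pm=m&(h[...,1]>14)&(h[...,0]>45)&(h[...,0]<95)&(h[...,2]>130)&(c["depth"]>0)
    num,lab,st,_=cv2.connectedComponentsWithStats(pm.astype(np.uint8)); k=1+st[1:,4].argmax(); pm=lab==k
    cv2.imwrite(f"pics/mask_{n}.png",(pm*255).astype(np.uint8)[a[0]:a[1],a[2]:a[3]])
    P=W[pm]
    for _ in range(4):
        c0=P.mean(0);nn=np.linalg.svd(P-c0)[2][2]; nn*=np.sign(nn[2]); r=(W[pm]-c0)@nn; P=W[pm][abs(r)<4]
    print(n,pm.sum(),len(P),"tilt",np.degrees(np.arccos(nn[2])),"n",nn,"yaw of upslope",np.arctan2(-nn[1],-nn[0]))
    # in-plane coords
    z=np.array([0,0,1.]); x=z-nn*nn[2]; x/=np.linalg.norm(x); y=np.cross(nn,x)
    cont=max(cv2.findContours(pm.astype(np.uint8),cv2.RETR_EXTERNAL,cv2.CHAIN_APPROX_NONE)[0],key=cv2.contourArea)[:,0]
    q=np.array([onplane(c,u,v,c0,nn) for u,v in cont])
    rect=cv2.minAreaRect(np.stack([(q-c0)@x,(q-c0)@y],1).astype(np.float32)); print(rect)
    o=c0+x*rect[0][0]+y*rect[0][1]; print("origin",o)
    T=W[m&(W[...,2]>0)]; print("max h above plane",((T-c0)@nn).max())
E
```

```text
side [ 55  14 213] [ 60   5 112]
side 24 20 tilt 19.958306718947895 n [-0.34079968 -0.01913159  0.93994125] yaw of upslope 0.056078498213697404
((0.14084529876708984, 2.9971866607666016), (30.119205474853516, 14.142145156860352), 77.65811920166016)
origin [ 617.52987107 -166.34239377   48.13760709]
max h above plane 1233.2513368592067
top [ 12   6 229] [ 66  13 192]
top 30 28 tilt 29.25252407299213 n [-0.48567224  0.05395145  0.87247448] yaw of upslope -0.11063255263910418
((-3.7373151779174805, -0.5024433135986328), (22.520919799804688, 25.43384552001953), 85.88021087646484)
origin [ 598.01665606 -177.19863624   40.66697158]
max h above plane 1222.4211334136628
```

```bash
python3 - <<'E'
from h import *
from scipy.optimize import least_squares
lx,ly=65,70
obj=np.array([[lx,ly,0],[lx,-ly,0],[-lx,-ly,0],[-lx,ly,0]],float) # UL,UR,LR,LL
def frame(p):
    o=np.array([p[0],p[1],p[3] if len(p)>3 else 62.]); b=np.radians(28)
    x=np.array([np.cos(b)*np.cos(p[2]),np.cos(b)*np.sin(p[2]),np.sin(b)]); y=np.array([-np.sin(p[2]),np.cos(p[2]),0]); return o,np.stack([x,y,np.cross(x,y)],1)
ct=lambda a,ou,ov:np.array([[ou+(X+.5)/7-.5,ov+(Y+.5)/7-.5] for X,Y in a])
T=load("top0.npz");S=load("side0.npz")
pt=ct([(138,57),(503,144),(413,477),(62,390)],325,105)
ps=ct([(338,42),(533,262),(268,472),(100,225)],345,165)
wt=np.array([1,1,1,1])[:,None]; ws=np.array([1,1,1,0])[:,None]
def res(p,use):
    o,A=frame(p);w=obj@A.T+o; r=[]
    if 't' in use:r.append(((proj(T,w)-pt)*wt).ravel())
    if 's' in use:r.append(((proj(S,w)-ps)*ws).ravel())
    return np.concatenate(r)
for u in("t","s","ts"):
    for p0 in ([620,-110,-.2],[620,-110,-.2,62]):
        f=least_squares(res,p0,args=(u,));print(u,f.x.round(3),f.fun.round(2))
for n,c,a in(("side",S,(165,245,345,435)),("top",T,(105,185,325,405))):
    o,A=frame(least_squares(res,[620,-110,-.2],args=("ts",)).x)
    W=cloud(c)[a[0]:a[1],a[2]:a[3]].reshape(-1,3); L=(W-o)@A
    inn=(abs(L[:,0])<62)&(abs(L[:,1])<66)
    print(n,"plate z med",np.median(L[inn&(L[:,0]>20)][:,2]))
    k=inn&(L[:,2]>60)&(L[:,2]<90);print("knob",k.sum(),np.median(L[k],0).round(1),L[k].min(0).round(1),L[k].max(0).round(1))
    b=inn&(L[:,1]<-10)&(L[:,2]>17)&(L[:,2]<24.5)
    b=(L[:,0]>-40)&(L[:,0]<40)&(L[:,1]<-15)&(L[:,1]>-80)&(L[:,2]>17)&(L[:,2]<26)
    print("bar",b.sum(),L[b].min(0).round(1),L[b].max(0).round(1),np.median(L[b],0).round(1))
E
```

```text
t [ 6.53795e+02 -1.40783e+02 -2.98000e-01] [ 0.16  0.2  -0.02  0.06  0.05 -0.22 -0.19 -0.03]
t [ 6.52930e+02 -1.40472e+02 -2.98000e-01  6.44910e+01] [ 0.11  0.13  0.05  0.02  0.09 -0.16 -0.26  0.  ]
s [ 6.52122e+02 -1.43029e+02 -3.02000e-01] [-0.32  0.36  0.22  0.41  0.08 -0.7  -0.    0.  ]
s [ 6.43864e+02 -1.47951e+02 -3.03000e-01  7.19920e+01] [-0.36  0.04  0.44  0.4  -0.11 -0.44 -0.    0.  ]
ts [ 6.53422e+02 -1.41502e+02 -3.01000e-01] [ 0.51  0.27  0.31  0.26  0.25 -0.05  0.04  0.01 -0.49 -0.11  0.07 -0.16
  0.   -1.26 -0.    0.  ]
ts [ 6.54819e+02 -1.41282e+02 -2.99000e-01  5.89000e+01] [ 0.3   0.26 -0.03  0.17  0.   -0.25 -0.09 -0.11 -0.41  0.39  0.14  0.29
  0.18 -0.84 -0.    0.  ]
side plate z med -1.8182875968473198
knob 142 [-1.4 20.  73.7] [-17.8   5.4  60.1] [16.9 42.6 80.1]
bar 157 [-16.7 -74.1  17.1] [ 11.8 -15.8  25.5] [ -0.3 -45.9  20.7]
top plate z med 0.6702880745168285
knob 159 [ 1.7 27.4 76.9] [-15.8  10.4  61.5] [17.9 44.6 82. ]
bar 185 [-19.4 -73.7  17.1] [ 13.2 -15.2  25.8] [  1.4 -46.4  22.4]
```

The fit gives plate yaw about -0.30 with sub-pixel residuals. The knob and bar both sit about 9 mm towards -y of where they would be if the origin were the plate's centre. So the origin is probably off-centre, and I'll check that with rays to the knob, hook and bar.

```bash
cat >> h.py <<'E'
b=np.radians(28)
def frame(x,y,yaw,z=62.):
    X=np.array([np.cos(b)*np.cos(yaw),np.cos(b)*np.sin(yaw),np.sin(b)]); Y=np.array([-np.sin(yaw),np.cos(yaw),0]); return np.array([x,y,z]),np.stack([X,Y,np.cross(X,Y)],1)
O0,A=frame(653.4,-141.3,-.30)
E
python3 - <<'E'
from h import *
T=load("top0.npz");S=load("side0.npz")
def at(c,ou,ov,X,Y,h):
    p=onplane(c,ou+(X+.5)/7-.5,ov+(Y+.5)/7-.5,O0+A[:,2]*h,A[:,2]); return ((p-O0)@A).round(1)
t=lambda X,Y,h:at(T,325,105,X,Y,h); s=lambda X,Y,h:at(S,345,165,X,Y,h)
print("knob top t",t(205,270,76),"s top",s(218,120,76),s(222,115,76))
print("knobline t inner/outer",t(203,278,76),t(245,300,76)," s",s(212,108,76),s(226,148,76))
print("tip t",t(342,325,30.6),"s",s(297,270,30.6))
for n,f,l in(("t",t,[(316,250),(457,285),(445,352),(487,290),(473,357)]),("s",s,[(325,222),(415,310),(375,350),(425,330),(380,385)])):
    print("bar",n,[f(*q,22).tolist() for q in l])
print("index",t(115,375,31),t(95,405,31),s(100,215,31),s(112,212,31))
for n,c,ro in(("t",T,(125,155,340,362)),("s",S,(170,195,365,388))):
    v=c["pixels"].max(2)<60; m=np.zeros_like(v); m[ro[0]:ro[1],ro[2]:ro[3]]=v[ro[0]:ro[1],ro[2]:ro[3]]
    mm=cv2.moments(m.astype(np.uint8),True); u,w=mm["m10"]/mm["m00"],mm["m01"]/mm["m00"]
    ys,xs=np.nonzero(m)
    print(n,"blob",u,w,m.sum(),xs.min(),xs.max(),ys.min(),ys.max(), [((onplane(c,u,w,O0+A[:,2]*h,A[:,2])-O0)@A).round(1).tolist() for h in(58,76)])
# tray
W=cloud(T)
z=np.array([0,0,1.])
tr=lambda X,Y,h:onplane(T,205+(X+.5)/6-.5,120+(Y+.5)/6-.5,z*h,z).round(1)
q=[tr(*p,20) for p in((68,62),(434,50),(441,415),(67,420))];print("tray",q,np.mean(q,0),[np.linalg.norm(q[i]-q[i-1]) for i in range(4)])
print("nut",tr(668,415,14)); print("offcut",tr(246,115,14))
E
```

```text
knob top t [ 4.3 26.9 76. ] s top [ 1.3 21.2 76. ] [ 3.7 21.9 76. ]
knobline t inner/outer [ 1.3 26.9 76. ] [-2.8 10.4 76. ]  s [ 2.5 27.5 76. ] [-3.4  8.4 76. ]
tip t [-10.1 -27.2  30.6] s [ -9.7 -26.9  30.6]
bar t [[13.6, -11.1, 22.0], [13.2, -65.0, 22.0], [-12.1, -67.2, 22.0], [14.0, -76.2, 22.0], [-11.5, -77.8, 22.0]]
bar s [[11.5, -11.7, 22.0], [15.7, -68.4, 22.0], [-6.0, -71.7, 22.0], [13.6, -78.1, 22.0], [-13.1, -85.3, 22.0]]
index [-48.6  50.5  31. ] [-61.6  55.2  31. ] [-56.6  50.9  31. ] [-52.   48.4  31. ]
t blob 353.5529411764706 143.42352941176472 85 348 360 138 150 [[0.8, 27.6, 58.0], [3.4, 27.5, 76.0]]
s blob 377.82312925170066 182.9387755102041 147 370 387 170 194 [[4.9, 26.1, 58.0], [3.5, 13.7, 76.0]]
tray [array([727.1, 263.9,  20. ]), array([724.6,  93.9,  20. ]), array([550.,  96.,  20.]), array([555.9, 264.7,  20. ])] [639.4   179.625  20.   ] [np.float64(171.20186914867494), np.float64(170.018381359193), np.float64(174.61262840928777), np.float64(168.8031397812256)]
nut [546.5  -6.4  14. ]
offcut [699.3 182.6  14. ]
```

The knob axis is at about (1.5, 27) in my plate-centred frame, and the index and bar positions agree with that, so the origin is 9 mm off-centre in y. The hook starts at about 0.2 rad. My moves can't change the tool's tilt, so gripper clearance matters, and I'll check its shape.

```bash
python3 - <<'E'
from h import *
from workcell import bot
T=load("top0.npz");S=load("side0.npz")
st=bot.state(); r=R.from_euler("xyz",st["tcp_rot"]); M=r.as_matrix(); print("tool axes cols\n",M.round(4)); print("z azimuth",np.arctan2(M[1,2],M[0,2]),"q1",st["joint_positions"][0])
a=S["pixels"][50:150,60:180,::-1]; cv2.imwrite("pics/s_grip.png",cv2.resize(a,None,fx=6,fy=6,interpolation=cv2.INTER_CUBIC))
tcp=st["tool_pos"]
for c,n in((S,"s"),(T,"t")):
    W=cloud(c).reshape(-1,3); L=(W-tcp)@M
    k=(L[:,0]>-260)&(L[:,0]<15)&(abs(L[:,1])<130)&(abs(L[:,2])<130)
    for lo in range(-260,15,15):
        q=L[k&(L[:,0]>=lo)&(L[:,0]<lo+15)]
        if len(q)>3: print(n,lo,len(q),"y",np.percentile(q[:,1],[3,97]).round(),"z",np.percentile(q[:,2],[3,97]).round())
# toolbox heights, near
W=cloud(T); print("toolbox top",np.median(W[40:85,240:365,2]), "front x",np.nanmedian(W[97,240:365,0]))
p=O0+A@np.array([1.5,27,0]); print("axis foot",p.round(1)); print("rest origin",(O0+A@np.array([1.5,-9,0])).round(1)); print("knob_mid",(O0+A@np.array([1.5,27,60.4])).round(1),"bar_mid",(O0+A@np.array([.7,-38.5,11])).round(1))
E
```

```text
tool axes cols
 [[-6.000e-04 -9.223e-01  3.865e-01]
 [-9.000e-04  3.865e-01  9.223e-01]
 [-1.000e+00  2.000e-04 -1.100e-03]]
z azimuth 1.1739427683655572 q1 0.950584720074346
s -260 137 y [-71. -34.] z [-125.   -7.]
s -245 121 y [-70. -11.] z [-125.   -9.]
s -230 58 y [-64. -40.] z [-95. -23.]
s -215 14 y [-60. -52.] z [-48. -12.]
s -200 31 y [-17.   7.] z [-44. -35.]
s -185 80 y [-30.  17.] z [-41. -18.]
s -170 218 y [-36.  28.] z [-42.  -1.]
s -155 195 y [-34.  31.] z [-46. -20.]
s -140 100 y [-20.  19.] z [-45. -30.]
s -125 110 y [-23.  20.] z [-51.  -7.]
s -110 445 y [-34.  30.] z [-97.  18.]
s -95 169 y [-35.  32.] z [-96.  69.]
s -80 178 y [-35.  32.] z [-89.  54.]
s -65 15 y [-28.  29.] z [-87. -82.]
s -50 37 y [-11.   9.] z [-67. -57.]
s -35 42 y [-10.  10.] z [-64. -57.]
s -20 39 y [-11.   9.] z [-64. -56.]
t -260 630 y [-71.  52.] z [-121.   21.]
t -245 351 y [-70.  51.] z [-120.   -2.]
t -230 102 y [-56.  50.] z [-97. -24.]
t -215 83 y [-55.  49.] z [-45. -20.]
t -155 28 y [-35. -29.] z [-40. -24.]
t -125 48 y [-28.  19.] z [-90. -29.]
t -110 602 y [-34.  28.] z [-94. -36.]
t -95 219 y [-34.  19.] z [-92.  18.]
t -80 115 y [-34.  27.] z [-86.  54.]
t -65 4 y [ 4. 28.] z [-85. -84.]
toolbox top 82.95891218520501 front x 790.4898377622949
axis foot [ 662.6 -115.9   62.7]
rest origin [ 652.  -150.3   62.7]
knob_mid [ 635.6 -107.5  116. ] bar_mid [ 637.7 -176.7   72. ]
```

View pics/s_grip.png

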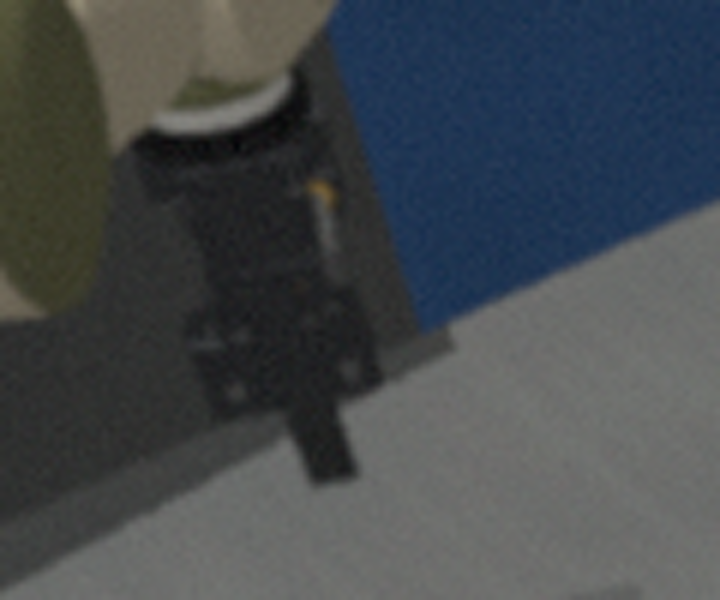

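The body is 187 mm along the jaws, starting 64 mm behind the TCP. The tool stays vertical, so my plan is:

- **Knob:** turn it in strokes of about ±30°, with the jaws level across the slope.
- **Bar:** grip the V-end that overhangs the plate's side, draw the bar about 20 mm along -y, regrip on the overhang and lift.

First I'll write a move helper.

```bash
cat > go.py <<'E'
import sys, numpy as np
from h import *
from workcell import bot
def plan(x,y,z,az):
    st=bot.state(); M=R.from_euler("xyz",st["tcp_rot"]).as_matrix()
    d=np.array([x,y,z])-st["tool_pos"]; a0=np.arctan2(M[1,2],M[0,2])
    roll=-(np.degrees(az-a0)+180)%360-180 if False else -((np.degrees(az-a0)+180)%360-180)
    print("t",round(st["time_s"],2),"pos",st["tool_pos"].round(1),"az",round(a0,3),"f",st["contact_force"].round(1),"op",round(st["opening"],1),"q6",round(st["joint_positions"][5],2))
    print("shift x y z (m)",(M.T@d/1000).round(4),"roll",round(roll,1),"rows",np.ceil(np.linalg.norm(d)/62),abs(roll)/10.7)
if __name__=="__main__": plan(*map(float,sys.argv[1:5]))
E
python3 go.py 635.6 -107.5 200 1.795
python3 - <<'E'
from h import *
for n,p in dict(plateUR=(65,-70,0),VtipO0=(0.7,-77,11)).items(): print(n,(O0+A@np.array(p)).round(1))
E
```

```text
t 0.1 pos [202.8 484.  238.2] az 1.174 f [-0.4  0.1 -0.9] op 88.4 q6 -0.22
shift x y z (m) [ 0.0385 -0.6278 -0.3782] roll -35.6 rows 12.0 3.3256035709095633
plateUR [ 687.5 -225.1   92.5]
VtipO0 [ 626.3 -213.5   72. ]
```

>>> step_arm(
  plan=[
    {"x": 0.003, "y": -0.052, "z": -0.031, "roll": -9},
    {"x": 0.006, "y": -0.104, "z": -0.062, "roll": -18},
    {"x": 0.009, "y": -0.156, "z": -0.093, "roll": -27},
    {"x": 0.012, "y": -0.208, "z": -0.124, "roll": -35.6},
    {"x": 0.015, "y": -0.26, "z": -0.156, "roll": -35.6},
    {"x": 0.018, "y": -0.312, "z": -0.188, "roll": -35.6},
    {"x": 0.021, "y": -0.364, "z": -0.219, "roll": -35.6},
    {"x": 0.024, "y": -0.416, "z": -0.25, "roll": -35.6},
  ],
  grip=1,
  force=25,
)

```text
time_s: 1.1
tool_pos: [489.1, 93.3, 214.7]
tcp_rot: [0.771, 1.571, 2.566]
contact_force: [0.5, 1.1, 0.4]
opening: 88.2
```

```bash
python3 go.py 635.6 -107.5 200 1.795
```

```text
t 1.1 pos [489.1  93.3 214.7] az 1.795 f [0.5 1.1 0.4] op 88.2 q6 -1.84
shift x y z (m) [ 0.0146 -0.0982 -0.2284] roll 0.0 rows 5.0 0.00023862208547651255
```

>>> step_arm(
  plan=[
    {"x": 0.003, "y": -0.022, "z": -0.05},
    {"x": 0.006, "y": -0.044, "z": -0.1},
    {"x": 0.009, "y": -0.066, "z": -0.15},
    {"x": 0.012, "y": -0.085, "z": -0.2},
    {"x": 0.0146, "y": -0.0982, "z": -0.2284},
    {"x": 0.0146, "y": -0.0982, "z": -0.2284},
  ],
)

```text
$.plan[0]: bad value
```

```bash
python3 go.py 635.6 -107.5 100 1.795; python3 - <<'E'
from h import *
from workcell import imaging
for n in("top","side"):
    c=imaging.camera(n); np.savez(n+"1.npz",**c)
T=load("top1.npz");S=load("side1.npz")
a=np.hstack([cv2.resize(T["pixels"][95:195,315:415,::-1],(400,400),interpolation=3),cv2.resize(S["pixels"][145:245,335:435,::-1],(400,400),interpolation=3)])
cv2.imwrite("pics/k1.png",a)
E
```

```text
t 1.1 pos [489.1  93.3 214.7] az 1.795 f [0.5 1.1 0.4] op 88.2 q6 -1.84
shift x y z (m) [ 0.1146 -0.0982 -0.2284] roll 0.0 rows 5.0 0.00023862208547651255
```

View pics/k1.png

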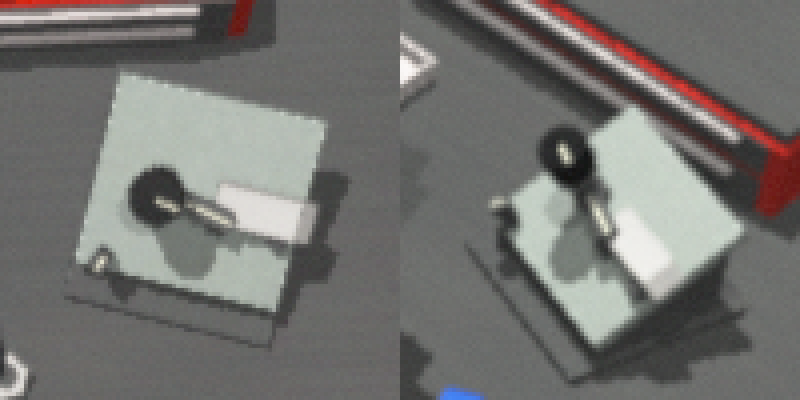

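The move was refused because every row needs "roll". The picture shows the jig unchanged, with the knob at (157,195) in the left crop. I'll send it again.

>>> step_arm(
  plan=[
    {"x": 0.003, "y": -0.022, "z": -0.05, "roll": 0},
    {"x": 0.006, "y": -0.044, "z": -0.1, "roll": 0},
    {"x": 0.009, "y": -0.066, "z": -0.15, "roll": 0},
    {"x": 0.012, "y": -0.085, "z": -0.2, "roll": 0},
    {"x": 0.0146, "y": -0.0982, "z": -0.2284, "roll": 0},
    {"x": 0.045, "y": -0.0982, "z": -0.2284, "roll": 0},
    {"x": 0.06, "y": -0.0982, "z": -0.2284, "roll": 0},
    {"x": 0.06, "y": -0.0982, "z": -0.2284, "roll": 0},
  ],
)

```text
time_s: 2.2
tool_pos: [634.3, -104.7, 154.1]
tcp_rot: [0.975, 1.569, 2.771]
contact_force: [-0.2, 0.0, 0.8]
opening: 87.8
```

```bash
python3 go.py 635.6 -107.5 100 1.795; python3 - <<'E'
from h import *
from workcell import imaging
for n in("top","side"):
    c=imaging.camera(n); np.savez(n+"1.npz",**c)
T=load("top1.npz");S=load("side1.npz")
a=np.hstack([cv2.resize(T["pixels"][95:195,315:415,::-1],(400,400),interpolation=3),cv2.resize(S["pixels"][125:225,325:425,::-1],(400,400),interpolation=3)])
cv2.imwrite("pics/k2.png",a)
E
```

```text
t 2.2 pos [ 634.3 -104.7  154.1] az 1.796 f [-0.2  0.   0.8] op 87.8 q6 -2.14
shift x y z (m) [ 0.0541 -0.0007 -0.003 ] roll 0.1 rows 1.0 0.00572023785572706
```

View pics/k2.png

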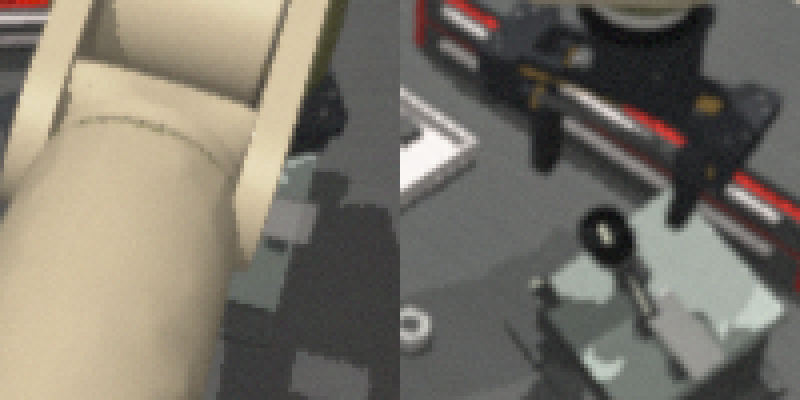

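The side crop shows the open fingers on either side of the knob at (607,235). I'll lower and close.

>>> step_arm(
  plan=[
    {"x": 0.03, "y": 0, "z": -0.003, "roll": 0},
    {"x": 0.0541, "y": -0.0007, "z": -0.003, "roll": 0},
    {"x": 0.0541, "y": -0.0007, "z": -0.003, "roll": 0},
  ],
)

```text
time_s: 2.68
tool_pos: [635.8, -108.0, 100.4]
tcp_rot: [0.985, 1.569, 2.781]
contact_force: [0.6, -0.5, 0.0]
opening: 88.0
```

>>> step_arm(
  plan=[
    {"x": 0, "y": 0, "z": 0, "roll": 0},
    {"x": 0, "y": 0, "z": 0, "roll": 0},
    {"x": 0, "y": 0, "z": 0, "roll": 0},
    {"x": 0, "y": 0, "z": 0, "roll": 0},
    {"x": 0, "y": 0, "z": 0, "roll": 0},
  ],
  grip=0.2,
  force=25,
)

```text
time_s: 3.3
tool_pos: [636.2, -108.4, 100.9]
tcp_rot: [-1.426, 1.571, 0.369]
contact_force: [0.4, 0.1, 0.9]
opening: 40.5
```

```bash
python3 go.py 635.6 -107.5 100 1.795
```

```text
t 3.3 pos [ 636.2 -108.4  100.9] az 1.795 f [0.4 0.1 0.9] op 40.5 q6 -2.15
shift x y z (m) [0.0009 0.0004 0.001 ] roll 0.0 rows 1.0 0.0016052462977193492
```

>>> step_arm(
  plan=[
    {"x": 0, "y": 0, "z": 0, "roll": 0},
    {"x": 0, "y": 0, "z": 0, "roll": 7},
    {"x": 0, "y": 0, "z": 0, "roll": 15},
    {"x": 0, "y": 0, "z": 0, "roll": 22},
    {"x": 0, "y": 0, "z": 0, "roll": 30},
  ],
  grip=0,
)

```text
time_s: 3.92
tool_pos: [636.2, -107.9, 100.8]
tcp_rot: [0.286, 1.57, 1.554]
contact_force: [0.3, 1.9, 0.3]
opening: 33.5
```

```bash
python3 go.py 635.6 -107.5 100 1.271;python3 - <<'E'
from h import *
from workcell import imaging,bot
print(bot.state()["moment"])
S=imaging.camera("side")
cv2.imwrite("pics/k3.png",cv2.resize(S["pixels"][125:225,325:425,::-1],(600,600),interpolation=3))
E
```

```text
t 3.92 pos [ 636.2 -107.9  100.8] az 1.268 f [0.3 1.9 0.3] op 33.5 q6 -1.62
shift x y z (m) [0.0008 0.0007 0.0002] roll -0.2 rows 1.0 0.01675846494484051
[ 0.79695674 -0.16902764  0.30909436]
```

View pics/k3.png

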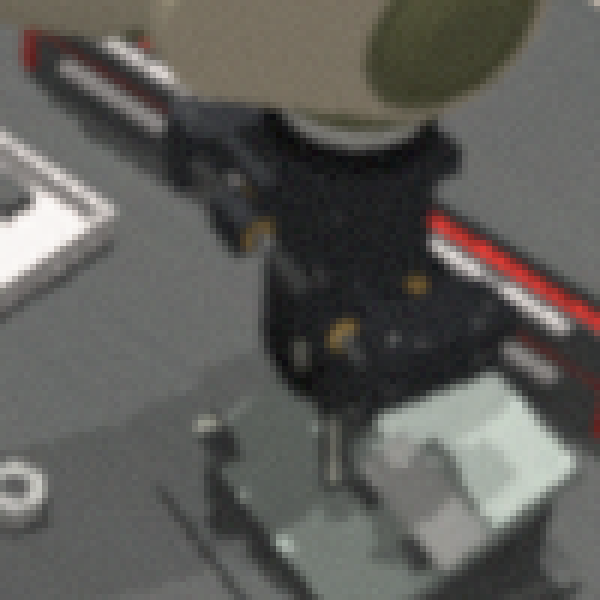

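The hook has turned with the knob: its line in the side crop now runs vertically, (335,415)–(335,485). Opening is 33.5 mm. I'll continue the stroke, then open, roll back and regrip.

>>> step_arm(
  plan=[
    {"x": 0, "y": 0, "z": 0, "roll": 8},
    {"x": 0, "y": 0, "z": 0, "roll": 16},
    {"x": 0, "y": 0, "z": 0, "roll": 24},
    {"x": 0, "y": 0, "z": 0, "roll": 30},
    {"x": 0, "y": 0, "z": 0, "roll": 30},
  ],
)

```text
time_s: 4.6
tool_pos: [637.1, -108.9, 100.7]
tcp_rot: [-0.953, 1.568, -0.203]
contact_force: [4.8, -2.7, -4.3]
opening: 37.6
```

>>> step_arm(
  plan=[
    {"x": 0, "y": 0, "z": 0, "roll": 0},
    {"x": 0, "y": 0, "z": 0, "roll": 0},
    {"x": 0, "y": 0, "z": 0, "roll": -9},
    {"x": 0, "y": 0, "z": 0, "roll": -18},
    {"x": 0, "y": 0, "z": 0, "roll": -28},
    {"x": 0, "y": 0, "z": 0, "roll": -38},
    {"x": 0, "y": 0, "z": 0, "roll": -48},
    {"x": 0, "y": 0, "z": 0, "roll": -55},
  ],
  grip=0.65,
)

```text
time_s: 5.6
tool_pos: [636.0, -108.3, 100.8]
tcp_rot: [1.387, 1.57, 3.101]
contact_force: [0.2, 0.1, -0.6]
opening: 56.9
```

```bash
cat > hook.py <<'E'
import sys
from h import *
from workcell import imaging,bot
n=sys.argv[1]
S=imaging.camera("side");np.savez("side_%s.npz"%n,**S)
cv2.imwrite("pics/%s.png"%n,cv2.resize(S["pixels"][145:225,345:425,::-1],(640,640),interpolation=3))
E
python3 go.py 635.6 -107.5 100 1.271;python3 hook.py k4
```

```text
t 5.6 pos [ 636.  -108.3  100.8] az 1.714 f [ 0.2  0.1 -0.6] op 56.9 q6 -2.06
shift x y z (m) [0.0008 0.0003 0.0008] roll 25.4 rows 1.0 2.370530689879722
```

View pics/k4.png

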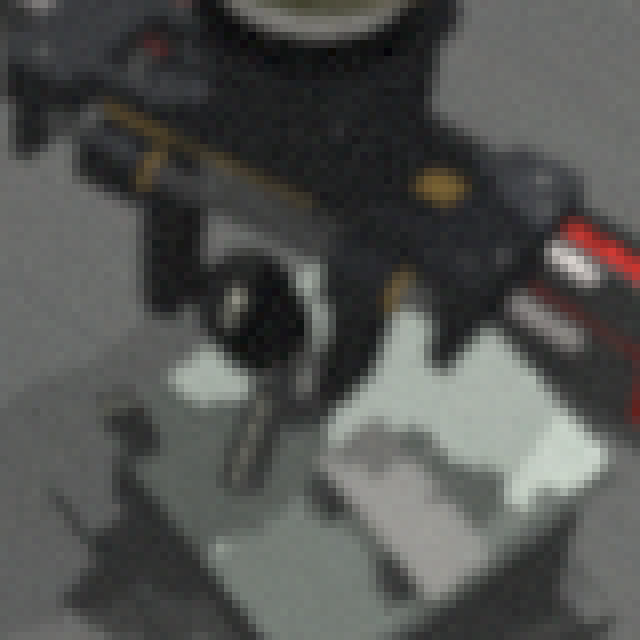

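The hook now points down and slightly left, with its line from (265,410) to (238,480). I'll compute the angle.

```bash
cat > ang.py <<'E'
import sys
from h import *
def ang(n,cam,f,ou,ov,pts,hgt):
    c=load(n); o=O0+A[:,2]*hgt
    L=[(onplane(c,ou+(X+.5)/f-.5,ov+(Y+.5)/f-.5,o,A[:,2])-O0)@A for X,Y in pts]
    ax=np.array([1.8,27.]); v=L[-1][:2]-ax; d=L[-1][:2]-L[0][:2]
    print("pts",[l.round(1).tolist() for l in L],"r",np.hypot(*v).round(1),"ang axis->tip",np.arctan2(-v[0],-v[1]).round(2),"line",np.arctan2(-d[0],-d[1]).round(2))
E
python3 - <<'E'
from ang import *
ang("side_k4.npz",0,8,345,145,[(265,410),(236,485)],33)
ang("side0.npz",0,7,345,165,[(268,210),(295,268)],31)
ang("top0.npz",0,7,325,105,[(268,292),(342,325)],31)
E
```

```text
pts [[-16.6, 9.2, 33.0], [-40.8, -8.1, 33.0]] r 55.2 ang axis->tip 0.88 line 0.95
pts [[-3.3, 3.3, 31.0], [-9.8, -25.8, 31.0]] r 54.1 ang axis->tip 0.22 line 0.22
pts [[-4.6, 2.5, 31.0], [-10.0, -27.2, 31.0]] r 55.4 ang axis->tip 0.22 line 0.18
```

The clamp is at about 0.9 rad. Second stroke, with more grip force.

>>> step_arm(
  plan=[
    {"x": 0, "y": 0, "z": 0, "roll": -4},
    {"x": 0, "y": 0, "z": 0, "roll": -4},
    {"x": 0, "y": 0, "z": 0, "roll": -4},
    {"x": 0, "y": 0, "z": 0, "roll": 5},
    {"x": 0, "y": 0, "z": 0, "roll": 14},
    {"x": 0, "y": 0, "z": 0, "roll": 23},
    {"x": 0, "y": 0, "z": 0, "roll": 32},
    {"x": 0, "y": 0, "z": 0, "roll": 41},
  ],
  grip=0,
  force=35,
)

```text
time_s: 6.65
tool_pos: [636.7, -107.9, 100.8]
tcp_rot: [-0.44, 1.569, 0.547]
contact_force: [4.4, -2.4, -5.4]
opening: 35.0
```

>>> step_arm(
  plan=[
    {"x": 0, "y": 0, "z": 0, "roll": 8},
    {"x": 0, "y": 0, "z": 0, "roll": 14},
    {"x": 0, "y": 0, "z": 0, "roll": 14},
  ],
)

```text
time_s: 7.02
tool_pos: [637.1, -109.0, 100.6]
tcp_rot: [-0.945, 1.568, -0.199]
contact_force: [3.2, -3.9, -3.9]
opening: 36.9
```

>>> step_arm(
  plan=[
    {"x": 0, "y": 0, "z": 0, "roll": 0},
    {"x": 0, "y": 0, "z": 0, "roll": 0},
    {"x": 0, "y": 0, "z": 0, "roll": -9},
    {"x": 0, "y": 0, "z": 0, "roll": -18},
    {"x": 0, "y": 0, "z": 0, "roll": -28},
    {"x": 0, "y": 0, "z": 0, "roll": -38},
    {"x": 0, "y": 0, "z": 0, "roll": -48},
    {"x": 0, "y": 0, "z": 0, "roll": -55},
  ],
  grip=0.65,
)

```text
time_s: 8.02
tool_pos: [636.1, -108.2, 100.8]
tcp_rot: [1.497, 1.571, -3.074]
contact_force: [-0.1, -0.3, 0.2]
opening: 57.0
```

```bash
python3 go.py 635.6 -107.5 100 1.271;python3 hook.py k5
```

```text
t 8.03 pos [ 636.1 -108.2  100.8] az 1.712 f [-0.1 -0.3  0.2] op 57.0 q6 -2.06
shift x y z (m) [0.0008 0.0004 0.0008] roll 25.3 rows 1.0 2.3633503028460434
```

View pics/k5.png

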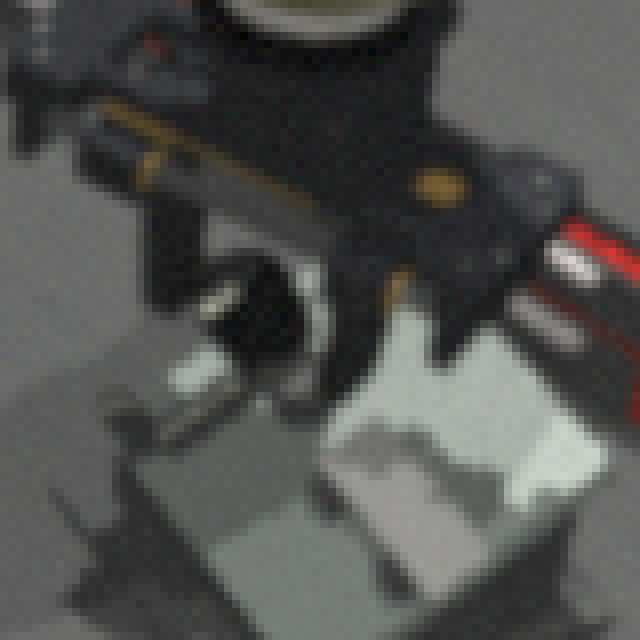

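The hook's line now runs from about (235,392) to (160,442) in the crop, close to the index block at (120,410).

```bash
python3 - <<'E'
from ang import *
ang("side_k5.npz",0,8,345,145,[(235,392),(162,443)],34)
ang("side_k5.npz",0,8,345,145,[(105,400),(130,412)],31)
E
```

```text
pts [[-20.7, 22.1, 34.0], [-51.7, 23.8, 34.0]] r 53.6 ang axis->tip 1.51 line 1.63
pts [[-57.9, 55.3, 31.0], [-53.6, 44.6, 31.0]] r 58.1 ang axis->tip 1.88 line -0.38
```

The clamp is at about 1.55 rad and needs about 0.45 more, so I'll do a shorter stroke.

>>> step_arm(
  plan=[
    {"x": 0, "y": 0, "z": 0, "roll": 8},
    {"x": 0, "y": 0, "z": 0, "roll": 8},
    {"x": 0, "y": 0, "z": 0, "roll": 8},
    {"x": 0, "y": 0, "z": 0, "roll": 16},
    {"x": 0, "y": 0, "z": 0, "roll": 24},
    {"x": 0, "y": 0, "z": 0, "roll": 32},
    {"x": 0, "y": 0, "z": 0, "roll": 38},
    {"x": 0, "y": 0, "z": 0, "roll": 38},
  ],
  grip=0,
)

```text
time_s: 9.07
tool_pos: [636.7, -108.1, 100.8]
tcp_rot: [-0.659, 1.569, 0.389]
contact_force: [3.9, 0.8, -1.8]
opening: 34.3
```

>>> step_arm(
  plan=[
    {"x": 0, "y": 0, "z": 0, "roll": 0},
    {"x": 0, "y": 0, "z": 0, "roll": 0},
    {"x": 0, "y": 0, "z": 0, "roll": -10},
    {"x": 0, "y": 0, "z": 0, "roll": -20},
    {"x": 0, "y": 0, "z": 0, "roll": -30},
  ],
  grip=0.65,
)

```text
time_s: 9.7
tool_pos: [635.9, -108.5, 100.8]
tcp_rot: [2.015, 1.57, -2.693]
contact_force: [0.1, -0.5, 0.5]
opening: 57.2
```

```bash
python3 go.py 635.6 -107.5 100 1.271;python3 hook.py k6
```

```text
t 9.7 pos [ 635.9 -108.5  100.8] az 1.575 f [ 0.1 -0.5  0.5] op 57.2 q6 -1.92
shift x y z (m) [0.0008 0.0003 0.001 ] roll 17.4 rows 1.0 1.6281990173307175
```

View pics/k6.png

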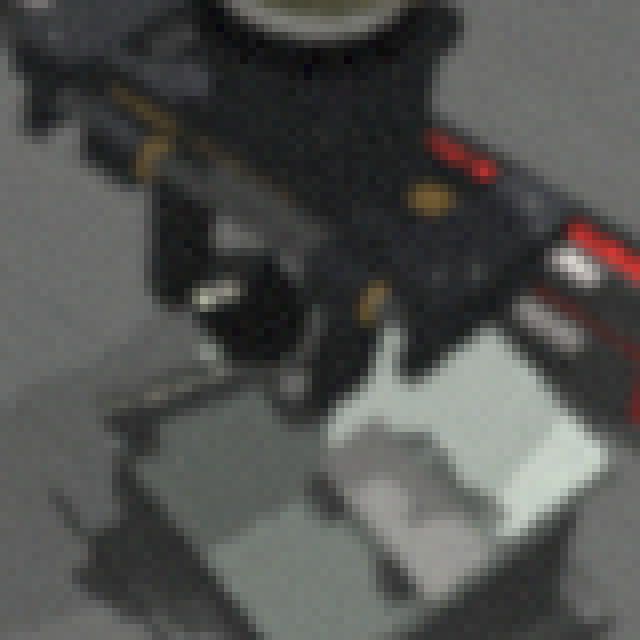

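The hook's line now runs into the index block's line, (215,375)→(110,407). I'll move up and over beside the V-end, then check with both views.

```bash
python3 - <<'E'
from h import *
print("grip xy",(O0+A@np.array([.7,-81,11])).round(1))
T=load("top0.npz")
for X,Y in((487,290),(473,357)):
    p=onplane(T,325+(X+.5)/7-.5,105+(Y+.5)/7-.5,O0+A[:,2]*11,A[:,2]); print(((p-O0)@A).round(1))
E
python3 go.py 625 -217 170 -0.30
```

```text
grip xy [ 625.1 -217.3   72. ]
[ 12.6 -77.   11. ]
[-13.1 -78.6  11. ]
t 9.75 pos [ 635.9 -108.5  100.8] az 1.582 f [0.2 0.2 0.2] op 57.2 q6 -1.93
shift x y z (m) [-0.0692  0.0122 -0.1084] roll 107.8 rows 3.0 10.076784395560408
```

>>> step_arm(
  plan=[
    {"x": -0.04, "y": 0, "z": 0, "roll": 0},
    {"x": -0.075, "y": 0, "z": 0, "roll": 10},
    {"x": -0.075, "y": 0.004, "z": -0.04, "roll": 20},
    {"x": -0.075, "y": 0.008, "z": -0.08, "roll": 30},
    {"x": -0.075, "y": 0.0122, "z": -0.1084, "roll": 40},
    {"x": -0.075, "y": 0.0122, "z": -0.1084, "roll": 50},
    {"x": -0.075, "y": 0.0122, "z": -0.1084, "roll": 60},
    {"x": -0.075, "y": 0.0122, "z": -0.1084, "roll": 70},
  ],
)

```text
time_s: 10.75
tool_pos: [623.5, -216.9, 175.7]
tcp_rot: [2.902, 1.57, -3.042]
contact_force: [-0.2, -0.1, -0.3]
opening: 57.3
```

>>> step_arm(
  plan=[
    {"x": 0, "y": 0, "z": 0, "roll": 10},
    {"x": 0, "y": 0, "z": 0, "roll": 20},
    {"x": 0, "y": 0, "z": 0, "roll": 30},
    {"x": 0, "y": 0, "z": 0, "roll": 37.8},
    {"x": 0, "y": 0, "z": 0, "roll": 37.8},
  ],
)

```text
time_s: 11.38
tool_pos: [623.6, -216.8, 175.7]
tcp_rot: [-2.704, 1.57, -3.018]
contact_force: [-0.2, 0.2, 0.2]
opening: 57.3
```

```bash
python3 go.py 625 -217 62 -0.30; cat > two.py <<'E'
import sys
from h import *
from workcell import imaging
n=sys.argv[1]; a=list(map(int,sys.argv[2:6])) # top u,v ; side u,v
w=int(sys.argv[6]) if len(sys.argv)>6 else 50
I=[]
for cam,u,v in(("top",a[0],a[1]),("side",a[2],a[3])):
    c=imaging.camera(cam);np.savez(f"{cam}_{n}.npz",**c)
    I.append(cv2.resize(c["pixels"][v-w:v+w,u-w:u+w,::-1],(400,400),interpolation=3))
cv2.imwrite(f"pics/{n}.png",np.hstack(I))
E
python3 two.py b1 365 145 390 200
```

```text
t 11.38 pos [ 623.6 -216.8  175.7] az -0.313 f [-0.2  0.2  0.2] op 57.3 q6 -0.2
shift x y z (m) [0.1137 0.0003 0.0015] roll -0.8 rows 2.0 0.07173906482403382
```

View pics/b1.png

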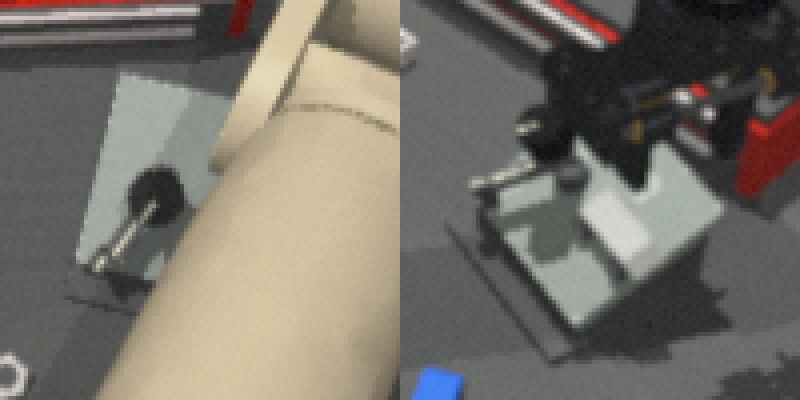

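The knob, hook and index lines look collinear in the top crop, (155,203)→(97,267). I'll check the angle.

```bash
python3 - <<'E'
from ang import *
ang("top_b1.npz",0,4,315,95,[(140,222),(108,254)],34)
ang("side_b1.npz",0,4,340,150,[(535-400,170),(485-400,183)],34)
ang("side_b1.npz",0,4,340,150,[(547-400,120),(523-400,130)],80)
ang("top_b1.npz",0,4,315,95,[(155,203),(148,213)],80)
E
```

```text
pts [[-22.1, 33.5, 34.0], [-47.6, 48.9, 34.0]] r 54.1 ang axis->tip 1.99 line 2.11
pts [[-19.3, 27.1, 34.0], [-52.3, 44.3, 34.0]] r 56.8 ang axis->tip 1.88 line 2.05
pts [[6.0, 22.6, 80.0], [-10.8, 28.2, 80.0]] r 12.7 ang axis->tip 1.66 line 1.89
pts [[-0.9, 26.7, 80.0], [-8.0, 29.4, 80.0]] r 10.1 ang axis->tip 1.81 line 1.94
```

The clamp is at about 1.97 rad. Now I'll lower beside the plate's edge at the V-end.

```bash
python3 go.py 624.7 -218.7 62 -0.30
```

```text
t 11.47 pos [ 623.6 -216.8  175.7] az -0.311 f [-1.   0.9 -0.6] op 57.2 q6 -0.2
shift x y z (m) [ 0.1137 -0.0015  0.0017] roll -0.6 rows 2.0 0.059965560731193815
```

```bash
python3 - <<'E'
from h import *
S=load("side_b1.npz")
cv2.imwrite("pics/b1s.png",cv2.resize(S["pixels"][160:240,350:430,::-1],(640,640),interpolation=3))
E
```

```text
(no output)
```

View pics/b1s.png

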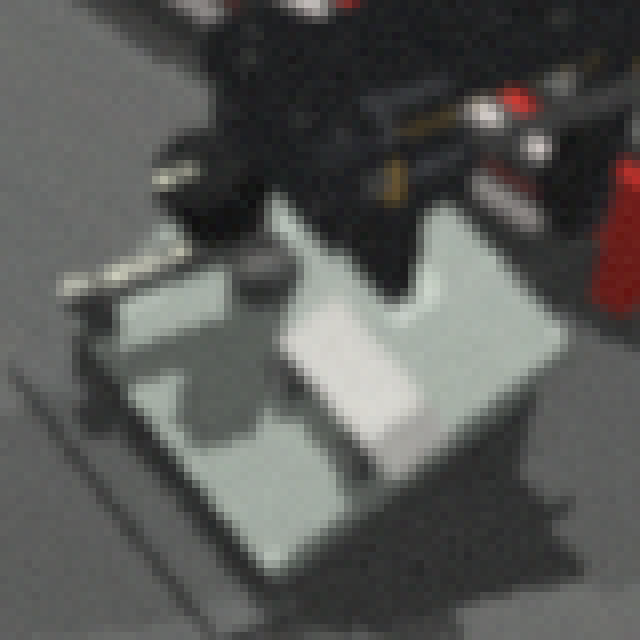

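```bash
python3 - <<'E'
from ang import *
ang("side_b1.npz",0,8,350,160,[(440,420),(388,482)],11)
ang("side_b1.npz",0,8,350,160,[(570,335),(275,572)],0)
ang("side_b1.npz",0,8,350,160,[(338,300),(282,345),(425,405)],22)
E
```

```text
pts [[12.5, -71.2, 11.0], [-14.5, -78.1, 11.0]] r 106.4 ang axis->tip 0.15 line 1.32
pts [[65.8, -69.3, 0.0], [-63.2, -73.0, -0.0]] r 119.3 ang axis->tip 0.58 line 1.54
pts [[11.8, -15.3, 22.0], [-13.0, -16.0, 22.0], [11.0, -69.5, 22.0]] r 96.9 ang axis->tip -0.1 line 0.01
```

The two views put the overhang at about 5–8 mm. Lowering with a force check.

>>> step_arm(
  plan=[
    {"x": 0.04, "y": -0.001, "z": 0.0017, "roll": -0.6},
    {"x": 0.07, "y": -0.001, "z": 0.0017, "roll": -0.6},
    {"x": 0.095, "y": -0.001, "z": 0.0017, "roll": -0.6},
    {"x": 0.1137, "y": -0.001, "z": 0.0017, "roll": -0.6},
    {"x": 0.1137, "y": -0.001, "z": 0.0017, "roll": -0.6},
  ],
  grip=0.65,
)

```text
time_s: 12.1
tool_pos: [624.5, -218.0, 61.0]
tcp_rot: [2.969, 1.569, 2.667]
contact_force: [0.4, -1.0, 0.6]
opening: 57.3
```

```bash
python3 go.py 624.7 -218.7 62 -0.30; python3 two.py b2 365 145 390 200
```

```text
t 12.1 pos [ 624.5 -218.    61. ] az -0.302 f [ 0.4 -1.   0.6] op 57.3 q6 -0.21
shift x y z (m) [-0.001  -0.0007  0.0004] roll -0.1 rows 1.0 0.01015616065800582
```

View pics/b2.png

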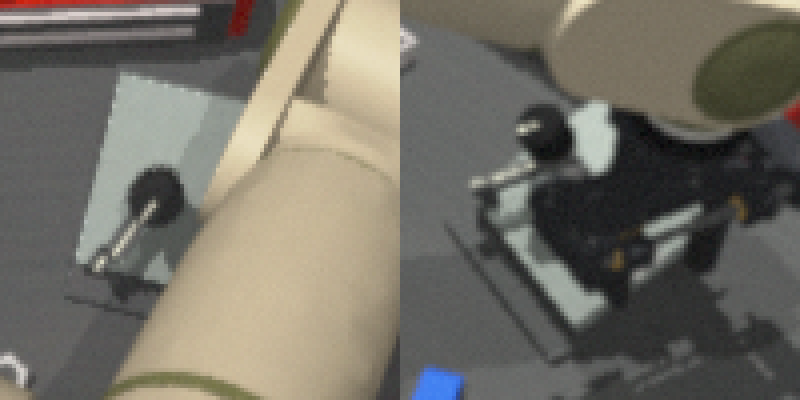

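No contact forces on the way down. I'll close gently on the V-end.

>>> step_arm(
  plan=[
    {"x": 0, "y": 0, "z": 0, "roll": 0},
    {"x": 0, "y": 0, "z": 0, "roll": 0},
    {"x": 0, "y": 0, "z": 0, "roll": 0},
    {"x": 0, "y": 0, "z": 0, "roll": 0},
  ],
  grip=0,
  force=10,
)

```text
time_s: 12.7
tool_pos: [624.3, -217.8, 62.1]
tcp_rot: [2.987, 1.568, 2.685]
contact_force: [-4.8, 3.0, 3.7]
opening: 23.2
```

```bash
python3 go.py 624.7 -218.7 62 -0.30; python3 hook.py b3
```

```text
t 12.7 pos [ 624.3 -217.8   62.1] az -0.302 f [-4.8  3.   3.7] op 23.2 q6 -0.21
shift x y z (m) [ 0.0001 -0.0008  0.0007] roll -0.1 rows 1.0 0.01221160105799735
```

Opening is 23.2 mm, which matches 26·cos 28° across the V ridge. Now I'll draw the bar 20 mm along -y.

>>> step_arm(
  plan=[
    {"x": 0, "y": -0.004, "z": 0, "roll": 0},
    {"x": 0, "y": -0.008, "z": 0, "roll": 0},
    {"x": 0, "y": -0.012, "z": 0, "roll": 0},
    {"x": 0, "y": -0.016, "z": 0, "roll": 0},
    {"x": 0, "y": -0.02, "z": 0, "roll": 0},
    {"x": 0, "y": -0.02, "z": 0, "roll": 0},
  ],
)

```text
time_s: 13.5
tool_pos: [618.9, -237.9, 62.1]
tcp_rot: [-1.313, 1.57, -1.616]
contact_force: [-1.8, -0.7, 0.2]
opening: 22.8
```

```bash
python3 go.py 624.7 -218.7 62 -0.30; python3 hook.py b4
```

```text
t 13.5 pos [ 618.9 -237.9   62.1] az -0.303 f [-1.8 -0.7  0.2] op 22.8 q6 -0.24
shift x y z (m) [ 0.      0.0201 -0.0002] roll -0.2 rows 1.0 0.016094646317107286
```

View pics/b4.png

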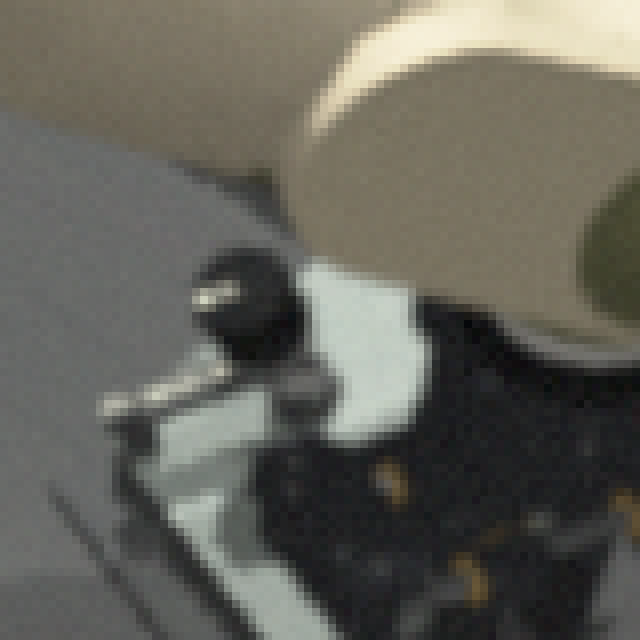

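Opening is still 22.8 mm, so the bar followed; the gripper hides it in this view. I'll ease back 4 mm so its centre of mass stays over the ledge block, then open and regrip nearer the plate.

>>> step_arm(
  plan=[
    {"x": 0, "y": 0.002, "z": 0, "roll": 0},
    {"x": 0, "y": 0.004, "z": 0, "roll": 0},
    {"x": 0, "y": 0.004, "z": 0, "roll": 0},
  ],
)

```text
time_s: 13.92
tool_pos: [620.3, -233.5, 62.3]
tcp_rot: [-1.349, 1.57, -1.651]
contact_force: [-3.4, -1.2, 1.5]
opening: 22.9
```

>>> step_arm(
  plan=[
    {"x": 0, "y": 0, "z": 0, "roll": 0},
    {"x": 0, "y": 0, "z": 0, "roll": 0},
    {"x": 0, "y": 0, "z": 0, "roll": 0},
    {"x": -0.05, "y": 0, "z": 0, "roll": 0},
    {"x": -0.1, "y": 0, "z": 0, "roll": 0},
    {"x": -0.1, "y": 0, "z": 0, "roll": 0},
  ],
  grip=0.65,
)

```text
time_s: 14.68
tool_pos: [621.8, -234.1, 166.4]
tcp_rot: [-0.196, 1.563, -0.499]
contact_force: [-1.1, 0.4, -0.7]
opening: 57.2
```

```bash
python3 go.py 624.7 -218.7 62 -0.30; python3 hook.py b5
```

```text
t 14.68 pos [ 621.8 -234.1  166.4] az -0.302 f [-1.1  0.4 -0.7] op 57.2 q6 -0.23
shift x y z (m) [ 0.1044  0.0157 -0.0026] roll -0.1 rows 2.0 0.01278504002431138
```

View pics/b5.png

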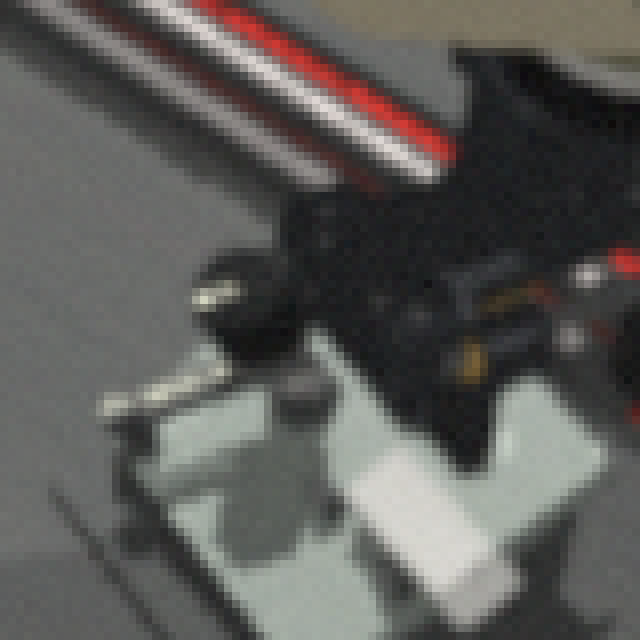

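The bar has moved out along -y and is still aligned: top-face corners at (395,455), (345,492) and (485,548), V-end at (525,575). Measuring it.

```bash
python3 - <<'E'
from ang import *
ang("side_b5.npz",0,8,345,145,[(395,453),(345,492),(432,592),(487,548)],22)
ang("side_b5.npz",0,8,345,145,[(525,575),(462,632)],11)
E
python3 go.py 624.5 -218.7 61 -0.30
```

```text
pts [[8.9, -30.1, 22.0], [-12.9, -30.3, 22.0], [-12.0, -82.3, 22.0], [11.6, -81.7, 22.0]] r 109.1 ang axis->tip -0.09 line -0.05
pts [[16.3, -92.4, 11.0], [-12.2, -95.2, 11.0]] r 123.0 ang axis->tip 0.11 line 1.48
t 14.72 pos [ 620.8 -233.6  163.4] az -0.302 f [0.5 0.2 0.1] op 57.5 q6 -0.23
shift x y z (m) [ 0.1024  0.0154 -0.0011] roll -0.1 rows 2.0 0.013115574992206301
```

>>> step_arm(
  plan=[
    {"x": 0, "y": 0.0154, "z": -0.001, "roll": 0},
    {"x": 0.05, "y": 0.0154, "z": -0.001, "roll": 0},
    {"x": 0.08, "y": 0.0154, "z": -0.001, "roll": 0},
    {"x": 0.102, "y": 0.0154, "z": -0.001, "roll": 0},
    {"x": 0.102, "y": 0.0154, "z": -0.001, "roll": 0},
  ],
)

```text
time_s: 15.35
tool_pos: [622.8, -216.8, 57.1]
tcp_rot: [2.897, 1.565, 2.595]
contact_force: [0.3, -0.5, 0.8]
opening: 57.2
```

>>> step_arm(
  plan=[
    {"x": 0, "y": 0, "z": 0, "roll": 0},
    {"x": 0, "y": 0, "z": 0, "roll": 0},
    {"x": 0, "y": 0, "z": 0, "roll": 0},
    {"x": 0, "y": 0, "z": 0, "roll": 0},
  ],
  grip=0,
  force=30,
)

```text
time_s: 15.85
tool_pos: [624.2, -218.6, 60.7]
tcp_rot: [-0.124, 1.57, -0.426]
contact_force: [1.1, 0.1, 2.4]
opening: 30.5
```

```bash
python3 go.py 624.7 -218.7 62 -0.30; python3 two.py b6 365 145 390 200
```

```text
t 15.85 pos [ 624.2 -218.6   60.7] az -0.303 f [1.1 0.1 2.4] op 30.5 q6 -0.21
shift x y z (m) [-0.0013  0.      0.0006] roll -0.1 rows 1.0 0.013801381433444409
```

View pics/b6.png

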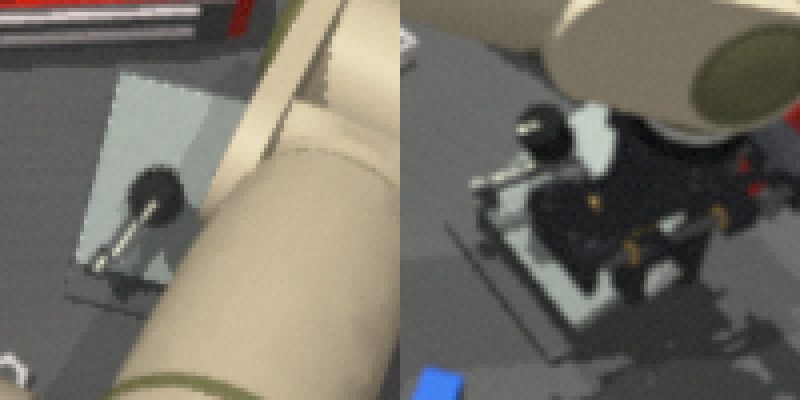

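Opening is 30.5 mm on the bar. I'll let it settle with more force, then lift straight up.

>>> step_arm(
  plan=[
    {"x": 0, "y": 0, "z": 0, "roll": 0},
    {"x": 0, "y": 0, "z": 0, "roll": 0},
    {"x": -0.005, "y": 0, "z": 0, "roll": 0},
    {"x": -0.012, "y": 0, "z": 0, "roll": 0},
    {"x": -0.02, "y": 0, "z": 0, "roll": 0},
    {"x": -0.03, "y": 0, "z": 0, "roll": 0},
  ],
  force=45,
)

```text
time_s: 16.7
tool_pos: [623.8, -218.4, 90.6]
tcp_rot: [3.022, 1.57, 2.719]
contact_force: [-0.0, 0.9, -3.4]
opening: 29.5
```

```bash
python3 go.py 624.7 -218.7 62 -0.30; python3 two.py b7 365 145 390 200
```

```text
t 16.7 pos [ 623.8 -218.4   90.6] az -0.303 f [-0.   0.9 -3.4] op 29.5 q6 -0.21
shift x y z (m) [0.0286 0.     0.001 ] roll -0.1 rows 1.0 0.0134898243165627
```

View pics/b7.png

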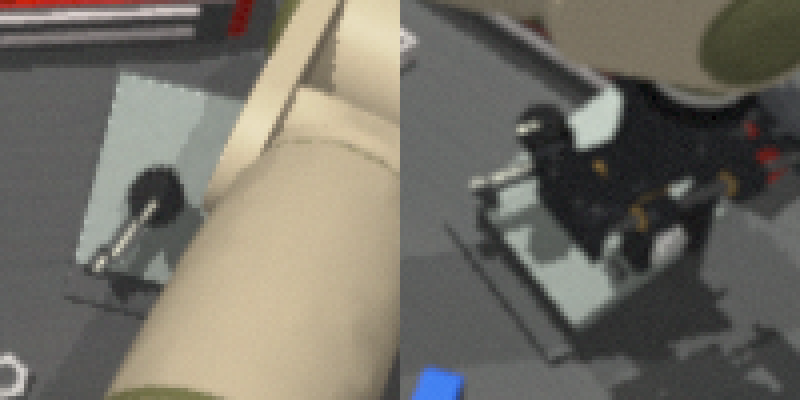

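The force of -3.4 N matches the bar's weight, so it is held. Lifting further.

>>> step_arm(
  plan=[
    {"x": -0.015, "y": 0, "z": 0, "roll": 0},
    {"x": -0.03, "y": 0, "z": 0, "roll": 0},
    {"x": -0.05, "y": 0, "z": 0, "roll": 0},
    {"x": -0.07, "y": 0, "z": 0, "roll": 0},
    {"x": -0.09, "y": 0, "z": 0, "roll": 0},
    {"x": -0.1, "y": 0, "z": 0, "roll": 0},
    {"x": -0.1, "y": 0, "z": 0, "roll": 0},
  ],
)

```text
time_s: 17.68
tool_pos: [624.1, -218.6, 190.8]
tcp_rot: [-0.201, 1.57, -0.503]
contact_force: [-0.3, 0.2, -2.5]
opening: 29.1
```

```bash
python3 go.py 620 150 190 -0.30; python3 two.py b8 365 145 400 180 40
```

```text
t 17.68 pos [ 624.1 -218.6  190.8] az -0.303 f [-0.3  0.2 -2.5] op 29.1 q6 -0.21
shift x y z (m) [ 0.0006  0.3506 -0.1137] roll -0.1 rows 6.0 0.013634704472895222
```

View pics/b8.png

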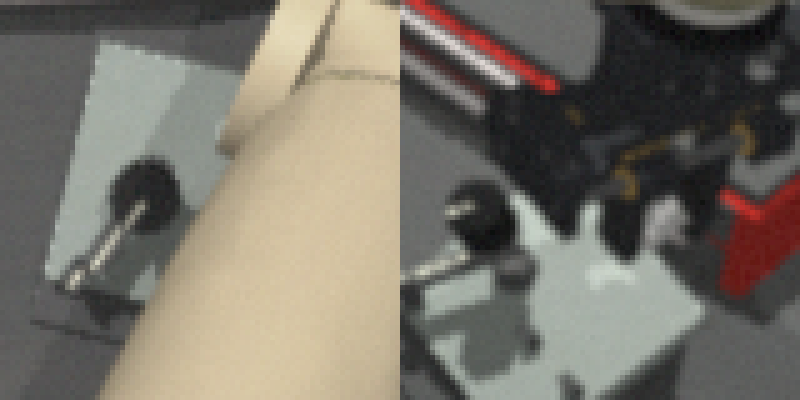

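The bar hangs in the fingers with its V-end at (665,215) in the right crop. I'll carry it over the tray.

```bash
python3 go.py 614 160 190 -0.30
```

```text
t 17.77 pos [ 623.6 -218.4  189.4] az -0.303 f [-0.1 -0.6 -2.7] op 29.5 q6 -0.21
shift x y z (m) [-0.0004  0.3583 -0.1219] roll -0.1 rows 7.0 0.013773146374219494
```

>>> step_arm(
  plan=[
    {"x": 0, "y": 0.03, "z": -0.01, "roll": 0},
    {"x": 0, "y": 0.08, "z": -0.027, "roll": 0},
    {"x": 0, "y": 0.135, "z": -0.046, "roll": 0},
    {"x": 0, "y": 0.19, "z": -0.065, "roll": 0},
    {"x": 0, "y": 0.245, "z": -0.083, "roll": 0},
    {"x": 0, "y": 0.3, "z": -0.102, "roll": 0},
    {"x": 0, "y": 0.34, "z": -0.116, "roll": 0},
    {"x": 0, "y": 0.358, "z": -0.122, "roll": 0},
  ],
)

```text
time_s: 18.77
tool_pos: [613.5, 161.7, 189.2]
tcp_rot: [-2.796, 1.569, -3.097]
contact_force: [0.0, -0.5, -2.6]
opening: 29.0
```

>>> step_arm(
  plan=[
    {"x": 0.03, "y": 0, "z": 0, "roll": 0},
    {"x": 0.06, "y": 0, "z": 0, "roll": 0},
    {"x": 0.09, "y": 0, "z": 0, "roll": 0},
    {"x": 0.115, "y": 0, "z": 0, "roll": 0},
    {"x": 0.13, "y": 0, "z": 0, "roll": 0},
    {"x": 0.13, "y": 0, "z": 0, "roll": 0},
  ],
)

```text
time_s: 19.52
tool_pos: [613.8, 159.1, 59.2]
tcp_rot: [-2.703, 1.569, -3.007]
contact_force: [-0.4, 0.2, -2.0]
opening: 29.2
```

```bash
python3 go.py 614 160 20 -0.30; python3 two.py t1 255 160 310 150 45
```

```text
t 19.52 pos [613.8 159.1  59.2] az -0.303 f [-0.4  0.2 -2. ] op 29.2 q6 0.37
shift x y z (m) [ 0.0392  0.001  -0.    ] roll -0.2 rows 1.0 0.016676011270512058
```

View pics/t1.png

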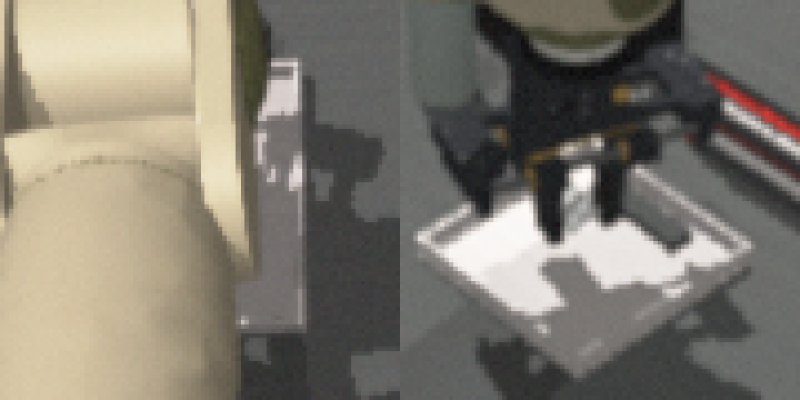

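The gripper is over the tray, and the bar shows between the fingers at (580,195). I'll zoom in to judge its tilt.

```bash
python3 - <<'E'
from h import *
S=load("side_t1.npz")
cv2.imwrite("pics/t1z.png",cv2.resize(S["pixels"][130:180,275:345,::-1],(784,560),interpolation=3))
E
```

```text
(no output)
```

View pics/t1z.png

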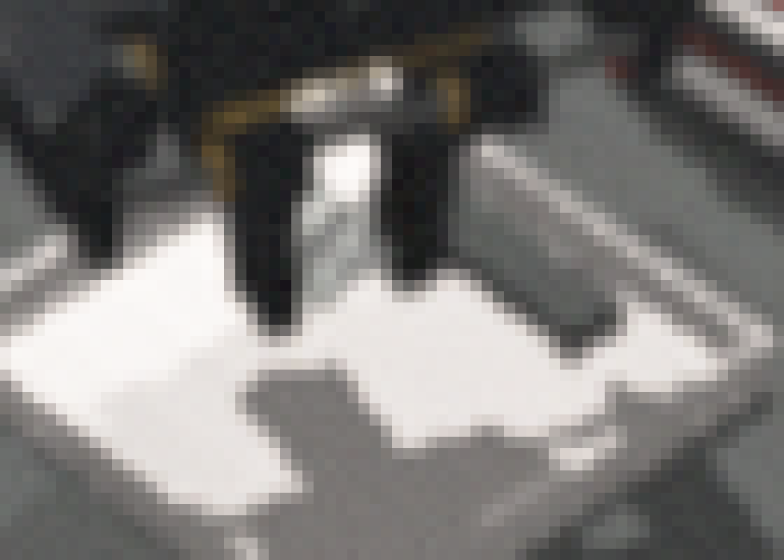

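The tilt looks moderate and I see no large droop. Descending step by step, watching the force.

>>> step_arm(
  plan=[
    {"x": 0.015, "y": 0, "z": 0, "roll": 0},
    {"x": 0.03, "y": 0, "z": 0, "roll": 0},
    {"x": 0.037, "y": 0, "z": 0, "roll": 0},
    {"x": 0.041, "y": 0, "z": 0, "roll": 0},
    {"x": 0.041, "y": 0, "z": 0, "roll": 0},
  ],
)

```text
time_s: 20.25
tool_pos: [614.1, 159.6, 18.9]
tcp_rot: [-2.736, 1.571, -3.038]
contact_force: [-0.8, -0.3, -1.7]
opening: 29.1
```

>>> step_arm(
  plan=[
    {"x": 0.001, "y": 0, "z": 0, "roll": 0},
    {"x": 0.002, "y": 0, "z": 0, "roll": 0},
    {"x": 0.003, "y": 0, "z": 0, "roll": 0},
    {"x": 0.004, "y": 0, "z": 0, "roll": 0},
  ],
)

```text
time_s: 20.75
tool_pos: [614.1, 159.6, 15.0]
tcp_rot: [-0.539, 1.571, -0.842]
contact_force: [0.5, -0.1, -2.6]
opening: 29.5
```

```bash
python3 go.py 614 160 10 -0.30
```

```text
t 20.75 pos [614.1 159.6  15. ] az -0.303 f [ 0.5 -0.1 -2.6] op 29.5 q6 0.37
shift x y z (m) [ 0.005   0.0004 -0.0002] roll -0.1 rows 1.0 0.013629972256277573
```

>>> step_arm(
  plan=[
    {"x": 0.001, "y": 0, "z": 0, "roll": 0},
    {"x": 0.002, "y": 0, "z": 0, "roll": 0},
    {"x": 0.003, "y": 0, "z": 0, "roll": 0},
    {"x": 0.004, "y": 0, "z": 0, "roll": 0},
  ],
)

```text
time_s: 21.25
tool_pos: [614.1, 159.6, 11.0]
tcp_rot: [-2.497, 1.571, -2.799]
contact_force: [0.2, -0.1, -1.7]
opening: 29.4
```

```bash
python3 go.py 614 160 10 -0.30;python3 - <<'E'
from h import *
from workcell import imaging
S=imaging.camera("side");np.savez("side_t2.npz",**S)
cv2.imwrite("pics/t2z.png",cv2.resize(S["pixels"][135:185,275:345,::-1],(784,560),interpolation=3))
E
```

```text
t 21.25 pos [614.1 159.6  11. ] az -0.303 f [ 0.2 -0.1 -1.7] op 29.4 q6 0.37
shift x y z (m) [ 0.001   0.0003 -0.0002] roll -0.1 rows 1.0 0.013842282941138437
```

View pics/t2z.png

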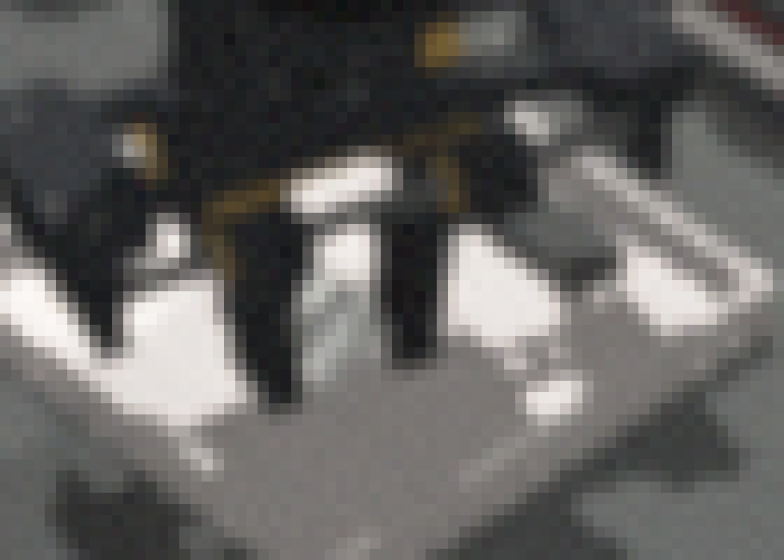

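The fingertips are close to the floor with no contact yet, so I'll go on down.

>>> step_arm(
  plan=[
    {"x": 0.001, "y": 0, "z": 0, "roll": 0},
    {"x": 0.002, "y": 0, "z": 0, "roll": 0},
    {"x": 0.002, "y": 0, "z": 0, "roll": 0},
  ],
)

```text
time_s: 21.68
tool_pos: [614.1, 159.6, 9.1]
tcp_rot: [-1.088, 1.571, -1.391]
contact_force: [0.1, 0.4, -1.6]
opening: 29.4
```

>>> step_arm(
  plan=[
    {"x": 0.001, "y": 0, "z": 0, "roll": 0},
    {"x": 0.002, "y": 0, "z": 0, "roll": 0},
    {"x": 0.002, "y": 0, "z": 0, "roll": 0},
  ],
)

```text
time_s: 22.05
tool_pos: [614.3, 159.4, 8.1]
tcp_rot: [-0.279, 1.57, -0.581]
contact_force: [-3.9, -2.4, 6.6]
opening: 29.5
```

Contact with the floor: the force rose to +6.6 N. I'll release gently.

>>> step_arm(
  plan=[
    {"x": 0, "y": 0, "z": 0, "roll": 0},
    {"x": 0, "y": 0, "z": 0, "roll": 0},
    {"x": 0, "y": 0, "z": 0, "roll": 0},
  ],
  grip=0.36,
  force=5,
)

```text
time_s: 22.42
tool_pos: [614.6, 159.6, 7.4]
tcp_rot: [0.318, 1.569, 0.015]
contact_force: [1.1, -2.0, 3.0]
opening: 31.6
```

>>> step_arm(
  plan=[
    {"x": 0, "y": 0, "z": 0, "roll": 0},
    {"x": 0, "y": 0, "z": 0, "roll": 0},
    {"x": 0, "y": 0, "z": 0, "roll": 0},
    {"x": 0, "y": 0, "z": 0, "roll": 0},
  ],
  grip=0.55,
)

```text
time_s: 22.92
tool_pos: [614.0, 159.6, 6.9]
tcp_rot: [-2.906, 1.57, 3.074]
contact_force: [-1.1, 0.7, -1.0]
opening: 48.3
```

```bash
python3 go.py 614 160 10 -0.30;python3 - <<'E'
from h import *
from workcell import imaging
S=imaging.camera("side");np.savez("side_t3.npz",**S)
cv2.imwrite("pics/t3z.png",cv2.resize(S["pixels"][135:185,275:345,::-1],(784,560),interpolation=3))
E
```

```text
t 22.93 pos [614.  159.6   6.9] az -0.303 f [-1.1  0.7 -1. ] op 48.3 q6 0.37
shift x y z (m) [-0.0031  0.0003 -0.0001] roll -0.1 rows 1.0 0.013674772470536082
```

View pics/t3z.png

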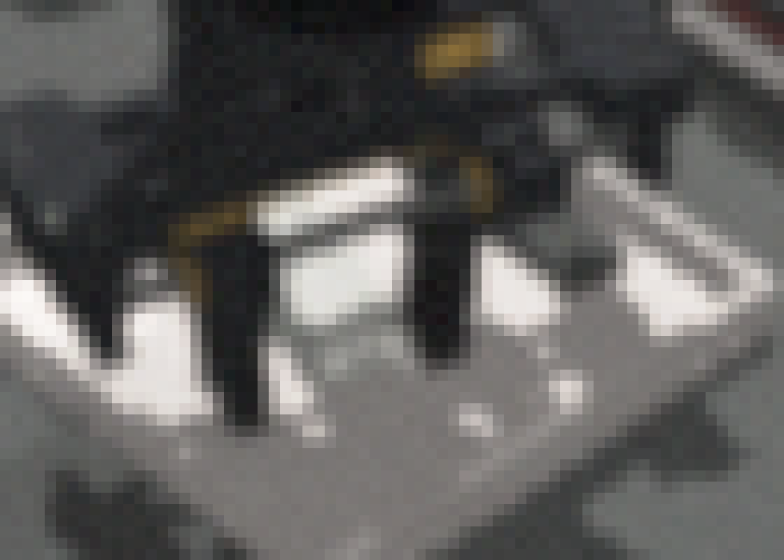

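The bar now lies flat between the open fingers. I'll open a little more, rise, and look at the tray.

>>> step_arm(
  plan=[
    {"x": 0, "y": 0, "z": 0, "roll": 0},
    {"x": -0.01, "y": 0, "z": 0, "roll": 0},
    {"x": -0.05, "y": 0, "z": 0, "roll": 0},
    {"x": -0.11, "y": 0, "z": 0, "roll": 0},
    {"x": -0.17, "y": 0, "z": 0, "roll": 0},
    {"x": -0.19, "y": 0, "z": 0, "roll": 0},
  ],
  grip=0.65,
  force=35,
)

```text
time_s: 23.72
tool_pos: [615.1, 159.8, 202.3]
tcp_rot: [0.373, 1.564, 0.071]
contact_force: [0.6, -0.2, -0.5]
opening: 57.1
```

```bash
python3 go.py 636 -108.3 195 0.75; python3 two.py t4 255 160 310 160 45
```

```text
t 23.73 pos [615.1 159.8 202.3] az -0.302 f [ 0.6 -0.2 -0.5] op 57.1 q6 0.37
shift x y z (m) [ 0.0073 -0.2497  0.0998] roll -60.3 rows 5.0 5.635570409107938
```

View pics/t4.png

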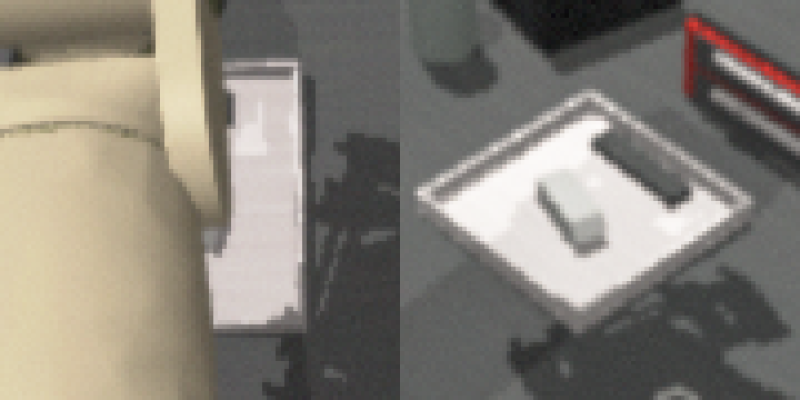

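The side crop shows the bar lying flat in the tray at (570,210), clear of the offcut. Now back to the knob for anticlockwise strokes.

>>> step_arm(
  plan=[
    {"x": 0, "y": -0.045, "z": 0.018, "roll": -10},
    {"x": 0, "y": -0.09, "z": 0.036, "roll": -20},
    {"x": 0, "y": -0.14, "z": 0.056, "roll": -30},
    {"x": 0, "y": -0.19, "z": 0.076, "roll": -40},
    {"x": 0, "y": -0.235, "z": 0.094, "roll": -50},
    {"x": 0.0073, "y": -0.2497, "z": 0.0998, "roll": -60.3},
    {"x": 0.0073, "y": -0.2497, "z": 0.0998, "roll": -60.3},
  ],
  grip=0.75,
)

```text
time_s: 24.7
tool_pos: [634.3, -109.3, 187.9]
tcp_rot: [2.032, 1.568, 2.778]
contact_force: [-0.4, 0.1, 0.2]
opening: 65.9
```

```bash
python3 go.py 636 -108.3 102 0.75
```

```text
t 24.7 pos [ 634.3 -109.3  187.9] az 0.746 f [-0.4  0.1  0.2] op 65.9 q6 -1.1
shift x y z (m) [ 0.0859 -0.0007  0.002 ] roll -0.2 rows 2.0 0.019085565289649623
```

>>> step_arm(
  plan=[
    {"x": 0.04, "y": -0.0005, "z": 0.0015, "roll": 0},
    {"x": 0.07, "y": -0.0005, "z": 0.0015, "roll": 0},
    {"x": 0.086, "y": -0.0005, "z": 0.0015, "roll": 0},
    {"x": 0.086, "y": -0.0005, "z": 0.0015, "roll": 0},
  ],
)

```text
time_s: 25.2
tool_pos: [636.2, -107.0, 103.2]
tcp_rot: [1.99, 1.569, 2.739]
contact_force: [-0.2, -0.7, -0.1]
opening: 66.4
```

>>> step_arm(
  plan=[
    {"x": 0, "y": 0, "z": 0, "roll": 0},
    {"x": 0, "y": 0, "z": 0, "roll": 0},
    {"x": 0, "y": 0, "z": 0, "roll": 0},
    {"x": 0, "y": 0, "z": 0, "roll": 0},
    {"x": 0, "y": 0, "z": 0, "roll": -9},
    {"x": 0, "y": 0, "z": 0, "roll": -18},
    {"x": 0, "y": 0, "z": 0, "roll": -27},
    {"x": 0, "y": 0, "z": 0, "roll": -36},
  ],
  grip=0,
)

```text
time_s: 26.2
tool_pos: [636.5, -108.3, 104.0]
tcp_rot: [-2.591, 1.57, -1.209]
contact_force: [-2.3, 1.6, 1.0]
opening: 33.3
```

>>> step_arm(
  plan=[
    {"x": 0, "y": 0, "z": 0, "roll": -9},
    {"x": 0, "y": 0, "z": 0, "roll": -18},
    {"x": 0, "y": 0, "z": 0, "roll": -24},
    {"x": 0, "y": 0, "z": 0, "roll": -24},
  ],
)

```text
time_s: 26.7
tool_pos: [636.5, -107.6, 104.2]
tcp_rot: [-2.745, 1.57, -0.947]
contact_force: [-2.6, 4.7, 1.3]
opening: 37.3
```

>>> step_arm(
  plan=[
    {"x": 0, "y": 0, "z": 0, "roll": 0},
    {"x": 0, "y": 0, "z": 0, "roll": 0},
    {"x": 0, "y": 0, "z": 0, "roll": 9},
    {"x": 0, "y": 0, "z": 0, "roll": 18},
    {"x": 0, "y": 0, "z": 0, "roll": 28},
    {"x": 0, "y": 0, "z": 0, "roll": 38},
    {"x": 0, "y": 0, "z": 0, "roll": 48},
    {"x": 0, "y": 0, "z": 0, "roll": 58},
  ],
  grip=0.65,
)

```text
time_s: 27.7
tool_pos: [636.4, -108.0, 103.9]
tcp_rot: [-1.13, 1.571, -0.351]
contact_force: [0.6, 0.6, -0.1]
opening: 57.0
```

```bash
python3 go.py 636 -108.3 102 0.75; python3 hook.py h1
```

```text
t 27.7 pos [ 636.4 -108.   103.9] az 0.779 f [ 0.6  0.6 -0.1] op 57.0 q6 -1.13
shift x y z (m) [ 0.0019  0.0001 -0.0005] roll 1.6 rows 1.0 0.1540331393479945
```

View pics/h1.png

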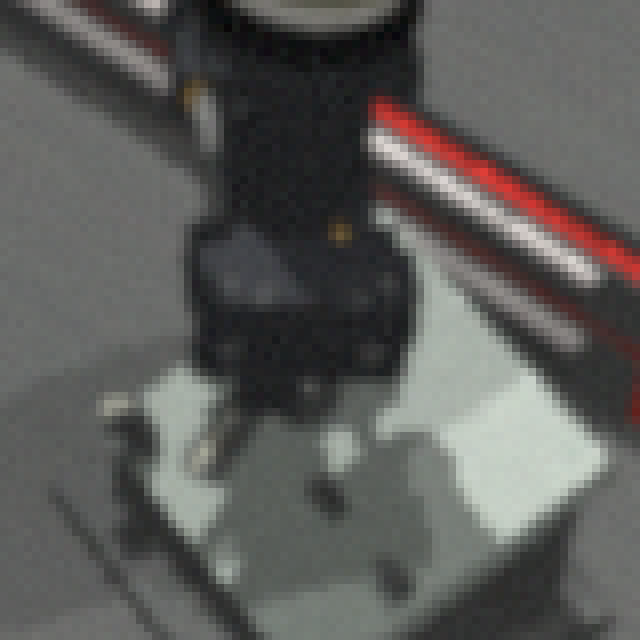

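The hook has come back to about 1.2 rad, with its tip at (202,465). Next stroke.

>>> step_arm(
  plan=[
    {"x": 0.002, "y": 0, "z": 0, "roll": 0},
    {"x": 0.002, "y": 0, "z": 0, "roll": 0},
    {"x": 0.002, "y": 0, "z": 0, "roll": 0},
    {"x": 0.002, "y": 0, "z": 0, "roll": -9},
    {"x": 0.002, "y": 0, "z": 0, "roll": -18},
    {"x": 0.002, "y": 0, "z": 0, "roll": -27},
    {"x": 0.002, "y": 0, "z": 0, "roll": -36},
    {"x": 0.002, "y": 0, "z": 0, "roll": -45},
  ],
  grip=0,
)

```text
time_s: 28.75
tool_pos: [635.8, -108.3, 101.4]
tcp_rot: [2.138, 1.569, -2.57]
contact_force: [-0.1, 0.0, -5.2]
opening: 34.6
```

>>> step_arm(
  plan=[
    {"x": 0, "y": 0, "z": 0, "roll": -9},
    {"x": 0, "y": 0, "z": 0, "roll": -15},
    {"x": 0, "y": 0, "z": 0, "roll": -15},
  ],
)

```text
time_s: 29.12
tool_pos: [636.6, -107.9, 101.0]
tcp_rot: [-2.736, 1.57, -0.904]
contact_force: [3.7, -0.3, -8.4]
opening: 37.9
```

>>> step_arm(
  plan=[
    {"x": 0, "y": 0, "z": 0, "roll": 0},
    {"x": 0, "y": 0, "z": 0, "roll": 0},
    {"x": 0, "y": 0, "z": 0, "roll": 9},
    {"x": 0, "y": 0, "z": 0, "roll": 18},
    {"x": 0, "y": 0, "z": 0, "roll": 28},
    {"x": 0, "y": 0, "z": 0, "roll": 38},
    {"x": 0, "y": 0, "z": 0, "roll": 48},
    {"x": 0, "y": 0, "z": 0, "roll": 58},
  ],
  grip=0.65,
)

```text
time_s: 30.12
tool_pos: [636.5, -107.8, 102.3]
tcp_rot: [-0.453, 1.57, 0.361]
contact_force: [-0.6, 0.2, 0.3]
opening: 57.2
```

>>> step_arm(
  plan=[
    {"x": 0.001, "y": 0, "z": 0, "roll": 0},
    {"x": 0.001, "y": 0, "z": 0, "roll": 0},
    {"x": 0.001, "y": 0, "z": 0, "roll": 0},
    {"x": 0.001, "y": 0, "z": 0, "roll": -9},
    {"x": 0.001, "y": 0, "z": 0, "roll": -18},
    {"x": 0.001, "y": 0, "z": 0, "roll": -27},
    {"x": 0.001, "y": 0, "z": 0, "roll": -36},
    {"x": 0.001, "y": 0, "z": 0, "roll": -45},
  ],
  grip=0,
)

```text
time_s: 31.12
tool_pos: [636.0, -108.4, 100.6]
tcp_rot: [2.438, 1.569, -2.235]
contact_force: [-0.9, 0.8, -3.2]
opening: 35.4
```

```bash
python3 go.py 636 -108.3 102 1.271; python3 hook.py h2; python3 -c "
from workcell import bot;print(bot.state()['moment'])"
```

```text
t 31.12 pos [ 636.  -108.4  100.6] az 1.61 f [-0.9  0.8 -3.2] op 35.4 q6 -1.96
shift x y z (m) [-0.0014 -0.      0.0001] roll 19.4 rows 1.0 1.816981866388172
[-1.49565087  0.22502808 -0.66333088]
```

View pics/h2.png

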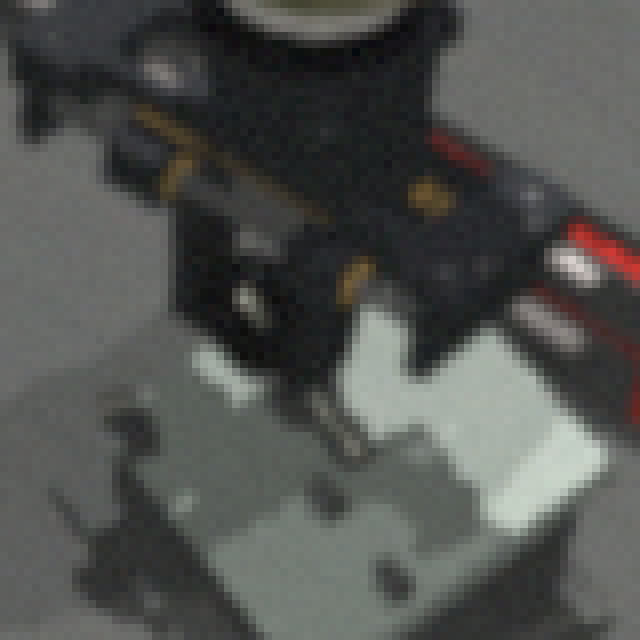

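```bash
python3 - <<'E'
from ang import *
ang("side_h2.npz",0,8,345,145,[(322,400),(362,455)],31)
E
```

```text
pts [[0.9, -0.6, 31.0], [-0.9, -28.3, 31.0]] r 55.3 ang axis->tip 0.05 line 0.06
```

>>> step_arm(
  plan=[
    {"x": 0, "y": 0, "z": 0, "roll": -6},
    {"x": 0, "y": 0, "z": 0, "roll": -12},
    {"x": 0, "y": 0, "z": 0, "roll": -12},
  ],
)

```text
time_s: 31.55
tool_pos: [636.9, -108.0, 100.3]
tcp_rot: [-1.979, 1.569, -0.168]
contact_force: [5.1, -0.5, -6.2]
opening: 38.0
```

>>> step_arm(
  plan=[
    {"x": 0, "y": 0, "z": 0, "roll": 0},
    {"x": 0, "y": 0, "z": 0, "roll": 0},
    {"x": 0, "y": 0, "z": 0, "roll": 9},
    {"x": 0, "y": 0, "z": 0, "roll": 18},
    {"x": 0, "y": 0, "z": 0, "roll": 28},
    {"x": 0, "y": 0, "z": 0, "roll": 38},
    {"x": 0, "y": 0, "z": 0, "roll": 48},
  ],
  grip=0.65,
)

```text
time_s: 32.42
tool_pos: [636.4, -107.7, 101.0]
tcp_rot: [0.197, 1.571, 1.168]
contact_force: [0.8, -0.3, -0.7]
opening: 57.3
```

```bash
python3 go.py 636 -108.3 102 1.271; python3 hook.py h3
```

```text
t 32.42 pos [ 636.4 -107.7  101. ] az 0.971 f [ 0.8 -0.3 -0.7] op 57.3 q6 -1.32
shift x y z (m) [-0.001  -0.     -0.0007] roll -17.2 rows 1.0 1.60902623438174
```

View pics/h3.png

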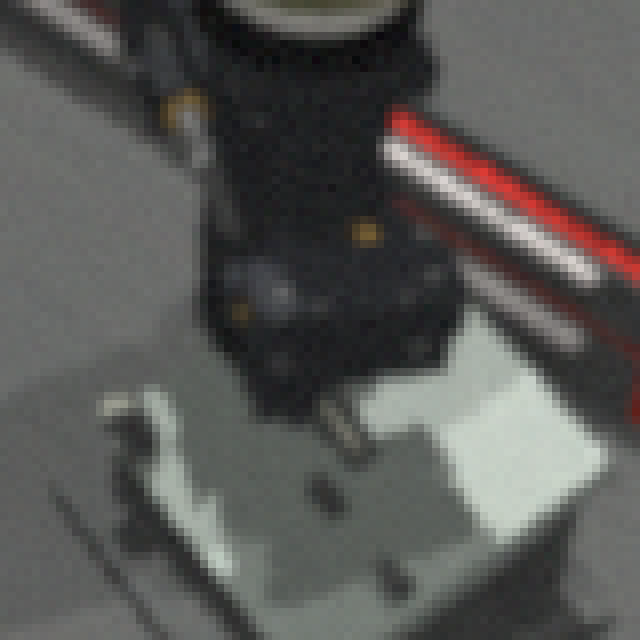

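The hook reads about 0.05 rad. One more stroke will make sure it is at the stop, and then I'll withdraw.

>>> step_arm(
  plan=[
    {"x": 0, "y": 0, "z": 0, "roll": 0},
    {"x": 0, "y": 0, "z": 0, "roll": 0},
    {"x": 0, "y": 0, "z": 0, "roll": 0},
    {"x": 0, "y": 0, "z": 0, "roll": -9},
    {"x": 0, "y": 0, "z": 0, "roll": -18},
    {"x": 0, "y": 0, "z": 0, "roll": -27},
    {"x": 0, "y": 0, "z": 0, "roll": -34},
    {"x": 0, "y": 0, "z": 0, "roll": -34},
  ],
  grip=0,
)

```text
time_s: 33.48
tool_pos: [636.5, -108.3, 100.5]
tcp_rot: [-2.68, 1.57, -1.112]
contact_force: [2.4, -1.8, -4.2]
opening: 35.3
```

```bash
python3 -c "
from workcell import bot;print(bot.state()['moment'])"
```

```text
[-0.99743443 -0.21744454 -1.03504379]
```

>>> step_arm(
  plan=[
    {"x": 0, "y": 0, "z": 0, "roll": 0},
    {"x": 0, "y": 0, "z": 0, "roll": 0},
    {"x": 0, "y": 0, "z": 0, "roll": 0},
    {"x": -0.05, "y": 0, "z": 0, "roll": 0},
    {"x": -0.1, "y": 0, "z": 0, "roll": 0},
    {"x": -0.14, "y": 0, "z": 0, "roll": 0},
  ],
  grip=0.8,
)

```text
time_s: 34.22
tool_pos: [636.4, -107.7, 243.2]
tcp_rot: [-1.857, 1.569, -0.287]
contact_force: [-0.0, 0.6, -0.2]
opening: 70.5
```

```bash
python3 go.py 450 0 300 1.5
```

```text
t 34.23 pos [ 636.4 -107.7  243.2] az 1.57 f [-0.   0.6 -0.2] op 70.5 q6 -1.92
shift x y z (m) [-0.0572  0.1864  0.1076] roll 4.0 rows 4.0 0.3761160717108136
```

>>> step_arm(
  plan=[
    {"x": -0.01, "y": 0.03, "z": 0.05, "roll": 0},
    {"x": -0.01, "y": 0.06, "z": 0.1, "roll": 0},
    {"x": -0.01, "y": 0.09, "z": 0.15, "roll": 0},
    {"x": -0.01, "y": 0.13, "z": 0.2, "roll": 0},
    {"x": -0.01, "y": 0.17, "z": 0.25, "roll": 0},
    {"x": -0.01, "y": 0.21, "z": 0.3, "roll": 0},
    {"x": -0.01, "y": 0.25, "z": 0.35, "roll": 0},
    {"x": -0.01, "y": 0.29, "z": 0.4, "roll": 0},
  ],
)

```text
time_s: 35.22
tool_pos: [349.9, 287.7, 251.1]
tcp_rot: [-0.928, 1.57, 0.642]
contact_force: [0.3, -0.0, -0.0]
opening: 70.7
```

>>> step_arm(
  plan=[
    {"x": 0, "y": 0.03, "z": 0.05, "roll": 0},
    {"x": 0, "y": 0.06, "z": 0.09, "roll": 0},
    {"x": 0, "y": 0.06, "z": 0.09, "roll": 0},
  ],
)

```text
time_s: 35.6
tool_pos: [289.5, 378.2, 250.9]
tcp_rot: [0.259, 1.57, 1.834]
contact_force: [0.5, -0.1, 0.5]
opening: 70.7
```

```bash
python3 two.py f1 305 150 350 185 80; python3 - <<'E'
from h import *
S=load("side_f1.npz");T=load("top_f1.npz")
a=cv2.resize(S["pixels"][165:235,345:415,::-1],(400,400),interpolation=3);b=cv2.resize(S["pixels"][135:195,265:345,::-1],(400,300),interpolation=3)
b=np.vstack([b,np.zeros((100,400,3),np.uint8)]);cv2.imwrite("pics/f1z.png",np.hstack([a,b]))
E
```

```text
(no output)
```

View pics/f1.png

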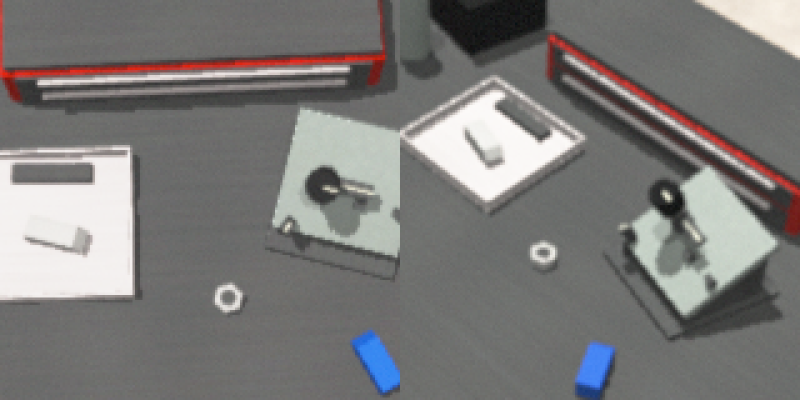

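View pics/f1z.png

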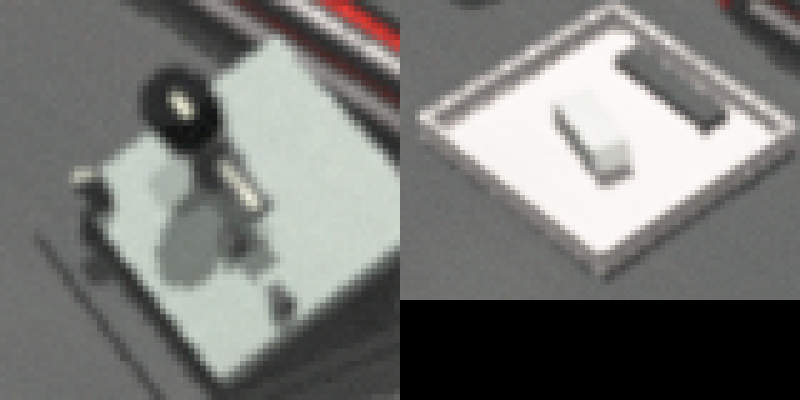

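The bar lies flat in the tray: (57,235) in the top crop, V-end to the right. The hook lies along the plate's -y, and the nut and offcut are where they were. I'll measure the hook angle and the bar.

```bash
python3 - <<'E'
from ang import *
ang("top_f1.npz",0,2.5,225,70,[(343,187),(375,192)],31)
ang("side_f1.npz",0,400/70,345,165,[(222,163),(266,210)],31)
T=load("top_f1.npz");z=np.array([0,0,1.])
p=onplane(T,225+57/2.5,70+235/2.5,z*26,z);print("bar",p.round(1),"rel tray",(p-[639.4,179.6,26]).round(1))
for n in("top","side"):
  c=load(n+"_f1.npz");W=cloud(c);L=W.reshape(-1,3);k=(abs(L[:,0]-p[0])<30)&(abs(L[:,1]-p[1])<30);q=L[k];q=q[(q[:,2]>20)&(q[:,2]<34)];c0=q.mean(0);n_=np.linalg.svd(q-c0)[2][2];print("top face z",np.median(q[:,2]),len(q),"tilt deg",np.degrees(np.arccos(abs(n_[2]))))
a=load("top0.npz")["pixels"].astype(int);b=load("top_f1.npz")["pixels"].astype(int)
d=(abs(a-b).sum(2)>120).astype(np.uint8);n,l,s,_=cv2.connectedComponentsWithStats(d);print([r.tolist() for r in s[1:] if r[4]>12])
E
```

```text
pts [[-0.7, 6.1, 31.0], [2.1, -27.4, 31.0]] r 54.4 ang axis->tip -0.01 line -0.08
pts [[0.6, 6.0, 31.0], [2.1, -30.6, 31.0]] r 57.6 ang axis->tip -0.0 line -0.04
bar [622.  175.9  26. ] rel tray [-17.4  -3.7   0. ]
top face z 26.420056821845492 203 tilt deg 2.939813016061783
top face z 25.006570521338062 111 tilt deg 3.535689648064029
[[361, 141, 27, 17, 131], [389, 145, 5, 11, 36], [393, 158, 6, 7, 13], [235, 161, 27, 11, 105], [0, 241, 189, 159, 14879], [93, 242, 7, 14, 39], [99, 245, 25, 30, 259], [125, 268, 45, 37, 954], [198, 286, 97, 79, 1628], [247, 311, 5, 7, 16], [154, 318, 8, 8, 36], [172, 318, 58, 55, 1284], [138, 333, 11, 11, 64], [168, 338, 8, 6, 16], [283, 353, 40, 34, 691], [237, 354, 9, 12, 30], [341, 366, 18, 9, 88], [324, 369, 28, 28, 182], [250, 373, 7, 7, 17], [258, 372, 13, 11, 49], [207, 375, 6, 8, 16], [228, 374, 6, 9, 18], [308, 374, 26, 21, 215], [244, 378, 11, 13, 52], [214, 380, 9, 4, 17], [255, 383, 6, 8, 14], [261, 383, 16, 10, 45], [360, 386, 8, 10, 17], [279, 389, 10, 11, 67], [258, 393, 8, 6, 16]]
```

The clamp reads about 0 rad. The bar's top face is at 25–26 mm, as expected for 4 + 22 mm. No bystander changed in the image. Handing in.

```bash
python3 -c "
from workcell import bot;print(bot.finish_job())"
```

```text
the job is handed in; nothing more can be done
None
```

The bar lies flat and released in the tray, the clamp is screwed home, and I handed the job in at about 36 s. No verdict was reported.

**What I did**
- **Unscrewing:** the tool could only point straight down, so I turned the knob clockwise in three regripped strokes. The hook and index lines then met: about 1.9–2.1 rad across views and readings.
- **Lifting out:** gripping the bar in its original place would have brought the gripper into the knob. So I drew it about 16 mm along the jig by its V-end, regripped the overhanging part and lifted it.
- **Setting down:** I lowered the bar until the force showed it touching the tray floor. It was still tilted somewhat in the fingers and settled flat as they opened.
- **Screwing back:** I turned the empty clamp anticlockwise until it stopped. A final extra stroke met clear resistance.

**Last checks**
- **Clamp:** the axis-to-tip angle read about 0 rad in both views (-0.01 and 0.00).
- **Bar:** it lies about (-17, -4) mm from the tray's centre. Its top face is at 25–26 mm against 26 mm expected. The depth fits gave a tilt of about 3°, close to their noise.
- **Bystanders:** comparing the first and last top views showed no change at any of them.
- **Disagreement:** the two cameras differed by about 3 mm along the bar's length. The jig's origin also turned out to be about 9 mm off the plate's centre, and I worked from the measured knob and bar instead.

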